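Stow the brazing-gas bottle in its bench bracket

TASK

Put the slim brazing-gas bottle away in the bottle bracket on the bench: keep it standing on the bench and slide it, pushing gently low down so that it does not tip, until you feel it bear firmly against the bracket's V-shaped rest. Then swing the retaining arm fully shut so that its sprung pad holds the bottle straight upright in the V, let go, and leave the other things on the bench where they are.

Things in the scene. Friction and masses are not known exactly. Their poses are not given: they have to be found in the camera images.
- gas_bottle: The gas bottle: slim upright steel cylinder, grey with a white band, 66 across, 252 high, foot 60 across, brass valve on top. Origin at the centre of its underside, z up. 0.4 to 0.8 kg; friction on the bench about 0.5 to 0.7, so pushed above some 40 mm it tips instead of sliding. Its wall dents: never press it with more than 18 N. It stays standing on the bench, not lifted.
- bracket: Bottle bracket of grey steel, bolted to the bench. Origin on the bench top, on the axis of a seated bottle when the V rest is at its middle setting; x points the way the bottle goes in, y to the left of that. Back plate 92 mm behind the origin, 190 wide, 158 high. The arm's hinge post (20 thick, 120 high) stands 70 mm to the left (+y); nothing stands on the right of the mouth.
- vee_rest (a point): The V rest's middle setting (a mark on the bracket, at its origin, 70 mm up). Two upright rubber faces, 45 degrees either side of x, 10 to 130 mm high, open to -x. The rest is locked on screwed rods anywhere up to 12 mm to the front or back of this mark: the true setting is not reported and is found by feel. Firmly home is 8 to 10 N on it, beyond the sliding drag. The rubber gives 1 mm per 10 N.
- retainer (a joint): Retaining arm, a cranked 12 mm bar turning level 105 mm above the bench; rad, 0 = shut on its stop across the bottle's front, growing as the handle swings clockwise from above, to the front and out to the left. Starts open, 1.85 to 2.2. Stiff (4.6 N at the handle), stays where left. In the last 0.5 rad the pad meets the bottle (up to 3 N more); a bottle that is not seated leans over.
- retainer_hinge (a point): On the hinge axis of the retaining arm, 133 mm above the bench, 70 mm to the left of the bracket's origin.
- retainer_handle (a point): Middle of the arm's upright black handle, a round 16 mm pin on the bar's end, from 110 to 154 mm above the bench; this point is 133 mm above the bench, 154 mm from the hinge axis. Arm shut, it lies 70 mm in front (-x) and 67 mm to the right (-y) of the bracket's origin.
- pad: Round black rubber pad (26 mm across) on a spring plunger in the middle of the arm, 105 mm above the bench; arm shut, it faces the bracket's +x, at y = 0, and presses on the front of a seated bottle with about 4 to 7 N. Its travel is 31 mm.
- spray_can: Bystander: a pale spray can, 57 across and 190 high, standing left of the bracket. Origin at its underside. Leave it alone.
- grease_tube: Bystander: a cardboard grease cartridge, 56 across and 235 high, standing to the right of the bracket. Origin at its underside. Leave it alone.
- oil_bottle: Bystander: a flat grey oil bottle, 60 by 95 and 233 high, standing behind the bracket. Origin at its underside. Leave it alone.
- flux_tin: Bystander: a low steel tin, 68 across and 38 high, to the right of the mouth. Origin at its underside. Leave it alone.
- spanner: Bystander: a steel spanner 190 long lying right front. Origin under its middle. Leave it alone.
- solder_spool: Bystander: a solder spool, 60 across and 40 high, far right. Origin at its underside. Leave it alone.
- screwdriver: Bystander: a screwdriver 200 long lying on the left. Origin under its middle. Leave it alone.

How it is judged:
By the outcome, as a careful person would: the job done as asked, in the order asked, and still so for the second after the job is handed in, with the robot touching nothing.
It also fails if it takes over 72 s, if anything falls off the work surface, if the arm or the gripper's body presses on something with over 40 N, if the wrist force passes 120 N, or if a joint passes its speed limit or range.

ROBOT

A 6-joint arm with a two-finger parallel gripper is mounted at the origin on the work surface. World frame = base frame: x ahead of the robot, y to its left, z up, the work surface at z = 0. Lengths are in m, angles in rad, forces in N, time in s.
With the tool pointing down it reaches from about 0.375 to 0.825 m from the base axis. Payload 5.5 kg.
Tool frame: the origin (TCP) lies on the centre line of the jaws, within the pads' length; the fingertips stand 14 mm ahead of it and the grasp point (between the pads) lies 5 mm behind it; z points along the fingers, y is the direction in which the jaws open and shut (so a half turn about z gives the same grasp; the last joint's range is limited). The gripper opens to 85 mm and grips with 20 to 120 N. Pads are 22 mm wide; open, the fingers measure 114 mm over their backs; the gripper's body (76 mm by 85 mm) begins 54 mm behind the grasp point. The pads swing forward as they close: fully open they stand 13 mm farther back than shut.
Start: joints at [-1.278, 0.314, -0.047, 1.21, 0, 1.571], TCP at [0.173, -0.574, 0.245] pointing down, gripper open.
Joint ranges: [-2.67, 2.67], [-0.69, 1.73], [-1.03, 1.25], [-2.08, 2.16], [-1.42, 1.45], [-3.14, 3.14]. Speed limits (rad/s): [2.39, 2.39, 3.01, 3.14, 3.14, 3.14].

INTERFACE

Orientations are given as a unit quaternion [w, x, y, z].
In Python, from rig import * gives the robot as it stands.
- The arm moves only by the tool send_rows, never from a script. Its argument "deltas" is a list of rows, each a list of 3 entries, a list of its own where there are three numbers: the opening, from -1 (shut) to 1 (fully open), then the shift along the tool's x, y, z in mm, then the turn about the tool's z in degrees. A call has 1 to 5 rows; each row is the pose to reach, as a shift and turn from the pose commanded when the call began, along the tool's axes at that moment; what a row does not reach only later rows make up. A row lasts 1/10 s, in which the tool goes at most 50 mm and 8.59 degrees, less where a joint would pass 70% of its speed; a pose out of reach is approached as far as the arm can. A call with a gripper value outside its range is refused whole. The fingers move at their own pace and stop on an object; "newtons" is the grip in N (left out, the last holds). Time passes only in rows, so rows that repeat a pose let the fingers close. It gives the time, the measured TCP pose, the force and the opening at its end, in the units of the state.
- get_obs(): the state, without advancing time (a new reading comes with each control period).
- grab_frame(name): name is "side" or "top" or "wrist"; returns a dict with "color" (384x512x3 uint8, blue, green, red), "depth" (384x512 float32, m along the optical axis (not along the pixel's ray), 0 where there is no reading), "vfov" (degrees; the focal length in pixels is half the picture's height over the tangent of half this angle, whatever the lens; pixels are square), "cx", "cy" (the principal point, pixels), "R" (3x3) and "t" (3): a world point X has camera coordinates R X + t; the wrist camera has in their place "mount" (4x4, takes a point from camera to tool coordinates, whose origin is the TCP and whose axes are the flange's). Camera axes: x right, y down, z forward; pixel columns grow to the right and rows downward; lengths in m; the calibration is good to about 2 mm. A picture is of the moment at which its call begins: read the wrist's pose just before it.
- hand_in(): hands the job in, once; it reports no verdict.
Trained networks look in a picture, given as the dict that the camera call returned (one of the last four; its "shot" number tells which), for a name from the list of things; names that differ only in an ending like _2 or _b are one class to them, and where a whole thing is asked for, a point or a joint stands for the part that bears it (a point fixed in the world has none). Each returns a list of dicts, best first, with "confidence" (0 to 1); they miss things now and then, are a little off and sometimes report something else, mostly with a low value. They report only what shows in the picture. A call takes as long as a camera call.
- look_for(picture, thing): "box" ([left, top, right, bottom] in pixels, round what is visible of it).
- silhouettes(picture, thing): "region" (384x512 bool, what is visible of it) and "box" ([left, top, right, bottom] in pixels, round what is visible of it).
- pinpoint(picture, thing): "point" ([row, column] in pixels: a listed point, or the origin of a listed thing).
The state is a dict: "t": time; "qpos": joint angles; "dq": joint speeds; "joint_efforts": joint torques, N m; "tool_pos": TCP position; "ee_rot": TCP orientation; "contact_force": force on the tool from outside, world axes, zero at the start; "ft_torque": the same for the moment, N m; "opening": finger opening in m.
Only numpy, scipy, OpenCV 4.12 (cv2) and the standard library are available. Lean on these libraries where they do the work, as an engineer would, in place of code of your own. Each camera call takes 0.05 s, during which the arm holds its last target.

## Working session

There is one attempt and no reset: what is moved stays moved. The work goes in short steps, Python scripts to look and compute and a tool call to move; the robot and the scene stay as the last step left them, time stands still between calls to the robot, and variables do not carry over. Pictures are saved under pics/ and viewed, and the job is handed in when it is done.

Besides the shell and the picture viewer there is one more tool, called after "Call:" by a JSON object that holds its "name" and its "arguments", one argument or row to a line. send_rows: Moves the arm, as the interface text tells. Its arguments: {"type":"object","properties":{"deltas":{"type":"array"},"newtons":{"type":"number"}},"required":["deltas"]}

```bash
mkdir -p pics; ls; cat > h.py <<'E'
from rig import *
import numpy as np, cv2
from scipy.spatial.transform import Rotation as Ro
def cam(f,st=None):
    H=f["color"].shape[0]; fl=H/2/np.tan(np.radians(f["vfov"])/2)
    return fl
def RT(f,st):
    if "R" in f: return np.array(f["R"]),np.array(f["t"])
    M=np.array(f["mount"]); q=st["ee_rot"]; W=np.eye(4); W[:3,:3]=Ro.from_quat([q[1],q[2],q[3],q[0]]).as_matrix(); W[:3,3]=st["tool_pos"]
    T=np.linalg.inv(W@M); return T[:3,:3],T[:3,3]
def cloud(f,st=None):
    fl=cam(f); d=f["depth"]; v,u=np.mgrid[:d.shape[0],:d.shape[1]]
    P=np.stack([(u-f["cx"])/fl*d,(v-f["cy"])/fl*d,d],-1)
    R,t=RT(f,st); return (P-t)@R
def ray_z(f,rc,z,st=None):
    fl=cam(f);R,t=RT(f,st); r,c=rc
    dv=R.T@np.array([(c-f["cx"])/fl,(r-f["cy"])/fl,1]); o=-R.T@t
    return o+dv*(z-o[2])/dv[2]
def proj(f,X,st=None):
    fl=cam(f);R,t=RT(f,st); p=R@np.array(X)+t
    return p[0]/p[2]*fl+f["cx"],p[1]/p[2]*fl+f["cy"]
E
python3 - <<'E'
from h import *
s=get_obs();print(s)
zs={"retainer_hinge":.133,"retainer_handle":.133,"vee_rest":.07,"pad":.105}
for n in ["top","side"]:
    f=grab_frame(n);cv2.imwrite(f"pics/{n}0.png",f["color"])
    print(n,f["vfov"],f["cx"],f["cy"],f["R"],f["t"])
    for k in ["gas_bottle","bracket","vee_rest","retainer_hinge","retainer_handle","pad","flux_tin","grease_tube","spray_can","spanner","screwdriver","oil_bottle","solder_spool"]:
        r=pinpoint(f,k)
        for q in r[:2]: print(n,k,round(q["confidence"],2),np.round(q["point"],1),np.round(ray_z(f,q["point"],zs.get(k,0)),4))
E
```

```text
pics
{'t': 0.0, 'qpos': array([-1.27800797e+00,  3.14231109e-01, -4.80461414e-02,  1.21021905e+00,
        1.11625660e-05,  1.57078210e+00]), 'dq': array([ 0.00015808,  0.00201031, -0.00134714, -0.00160984, -0.00106761,
        0.0004267 ]), 'joint_efforts': array([-7.69392477e-05, -5.39585853e+01,  3.39751267e+01,  1.92956650e-02,
       -2.74658432e-04,  1.26120874e-07]), 'tool_pos': array([ 0.17301939, -0.57394116,  0.24444595]), 'ee_rot': array([-8.41708496e-04,  9.89302102e-01,  1.45878815e-01, -1.18461359e-04]), 'contact_force': array([ 0.2156319 , -0.48281315, -0.16831655]), 'ft_torque': array([-0.02302084,  0.0153251 ,  0.03644447]), 'opening': 0.08563257595055593}
top 45.5110182191773 256.76272933734003 179.3744083912162 [[ 6.78238022e-04 -9.99999373e-01 -8.91454947e-04]
 [-9.98482091e-01 -6.28113131e-04 -5.50737670e-02]
 [ 5.50731726e-02  9.27454922e-04 -9.98481890e-01]] [0.00839856 0.5734499  1.19989304]
top gas_bottle 0.86 [153.2 288.5] [ 0.6451 -0.0768  0.    ]
top gas_bottle 0.75 [157.9 239.4] [0.6323 0.0557 0.    ]
top bracket 0.81 [159.4 240.1] [0.6282 0.0538 0.    ]

[... 1509 characters left out ...]
ner_handle 0.61 [192.8 308. ] [ 0.4274 -0.0203  0.133 ]
side pad 0.53 [194.9 272.9] [ 0.5251 -0.0016  0.105 ]
side flux_tin 0.48 [198.8 199.1] [ 0.7904 -0.0015  0.    ]
side flux_tin 0.38 [261.2 275.3] [0.4487 0.1375 0.    ]
side spanner 0.66 [334.1 226. ] [0.4518 0.3875 0.    ]
side spanner 0.55 [201.6 325.1] [ 0.4175 -0.1792  0.    ]
side screwdriver 0.72 [332.3 226.7] [0.4527 0.383  0.    ]
side screwdriver 0.21 [196.9 200. ] [ 0.7938 -0.0116  0.    ]
side oil_bottle 0.59 [273.7 183. ] [0.6418 0.2879 0.    ]
side oil_bottle 0.47 [220.  228.9] [0.6477 0.0467 0.    ]
side solder_spool 0.78 [171.7 311.7] [ 0.5208 -0.3303  0.    ]
side solder_spool 0.25 [205.6 230.5] [ 0.6802 -0.0177  0.    ]
```

View pics/top0.png

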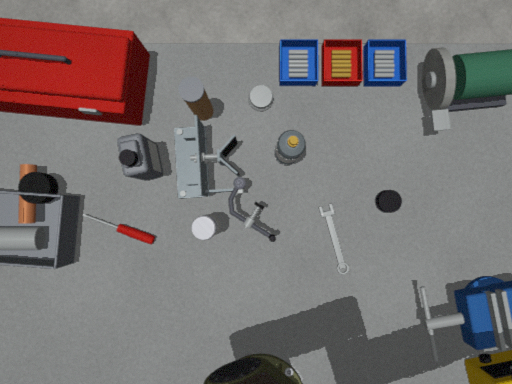

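View pics/side0.png

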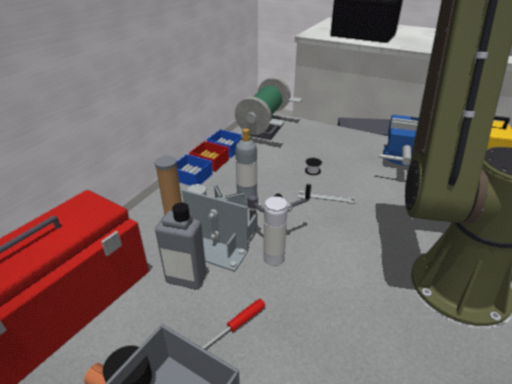

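```bash
python3 - <<'E'
from h import *
from scipy.optimize import least_squares
for n in ["top","side"]:
    f=grab_frame(n); C=cloud(f)
    r=silhouettes(f,"gas_bottle")
    for q in r[:2]:
        m=q["region"]&(f["depth"]>0); P=C[m]; print(n,"bottle",round(q["confidence"],2),m.sum(),P.mean(0).round(3))
        for lo,hi in [(.03,.19),(.19,.27)]:
            s=P[(P[:,2]>lo)&(P[:,2]<hi)]
            if len(s)<20: continue
            if lo<.1:
                g=least_squares(lambda c:np.hypot(s[:,0]-c[0],s[:,1]-c[1])-.033,s[:,:2].mean(0)+([0.01,-.02]),loss="soft_l1",f_scale=.002)
                print(" circ",g.x.round(4),len(s))
            else: print(" top",s.mean(0).round(4))
    r=silhouettes(f,"bracket")
    for q in r[:1]:
        m=q["region"]&(f["depth"]>0);P=C[m]
        t=P[(P[:,2]>.148)&(P[:,2]<.168)]
        print("plate top",len(t), cv2.minAreaRect((t[:,:2]*1000).astype(np.float32)))
        np.save(f"br_{n}.npy",P)
    if n=="top":
        m=(np.abs(C[...,2]-.158)<.008)&(C[...,0]>.5)&(C[...,0]<.75)&(C[...,1]>.08)&(C[...,1]<.2)
        t=C[m];print(len(t),cv2.minAreaRect((t[:,:2]*1000).astype(np.float32)))
        y,x=np.mgrid[:384,:512]
        crop=f["color"][100:270,160:340]; cv2.imwrite("pics/crop1.png",cv2.resize(crop,None,fx=4,fy=3.5,interpolation=2))
E
```

```text
top bottle 0.84 822 [ 0.637 -0.064  0.189]
 circ [ 0.6458 -0.0694] 197
 top [ 0.6422 -0.0674  0.2149]
plate top 284 ((547.16455078125, 98.63870239257812), (350.3948974609375, 95.24712371826172), 32.893497467041016)
273 ((640.1304931640625, 156.76693725585938), (43.558162689208984, 221.33848571777344), 87.68891143798828)
side bottle 0.67 1225 [ 0.637 -0.049  0.144]
 circ [ 0.6482 -0.0689] 864
 top [ 0.641  -0.0547  0.2147]
side bottle 0.65 4267 [0.59  0.137 0.078]
 circ [0.5951 0.1228] 3098
plate top 361 ((575.923583984375, 77.39324951171875), (332.7081298828125, 168.62130737304688), 60.485511779785156)
```

View pics/crop1.png

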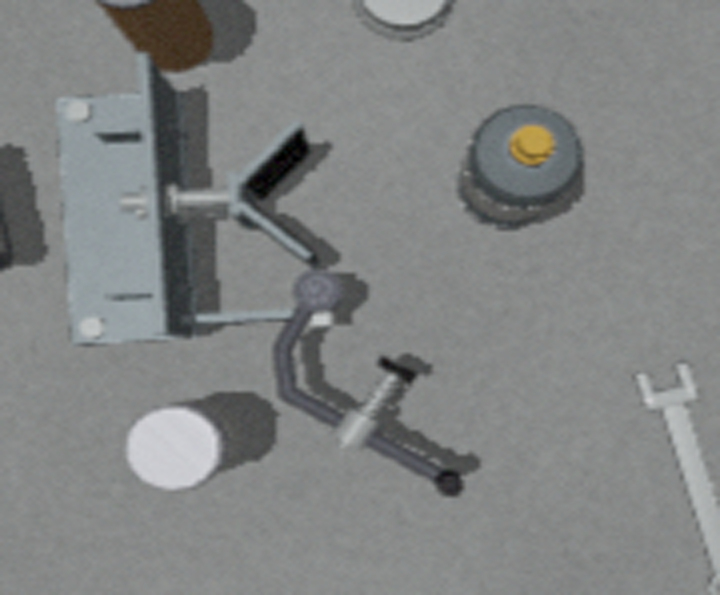

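```bash
python3 - <<'E'
from h import *
f=grab_frame("top")
g=lambda c,r,z:ray_z(f,(r/3.5+100-.4,c/4+160-.4),z)
a=g(140,55,.158);b=g(163,335,.158);print("back top edge",a,b,np.linalg.norm(a-b),np.degrees(np.arctan2(*(a-b)[[1,0]])))
a=g(150,55,.158);b=g(173,335,.158);print(a,b)
# base plate back edge z~.006
a=g(58,100,.006);b=g(74,342,.006);print("base",a,b,np.degrees(np.arctan2(*(a-b)[[1,0]])))
print("hinge",g(317,288,.14)); print("handle",g(449,482,.154)); print("valve",g(532,143,.25)); print("bottle shoulder",g(527,155,.215))
print("vee apex",g(240,190,.13), g(300,130,.13),g(315,258,.13))
f=grab_frame("side");C=cloud(f)
top=grab_frame("top")
# plate rear plane from the side cloud
P=C.reshape(-1,3);m=(P[:,2]>.03)&(P[:,2]<.15)&(P[:,0]>.54)&(P[:,0]<.74)&(P[:,1]>.12)&(P[:,1]<.17)
Q=P[m];print(len(Q))
for _ in range(30):
    A=np.c_[Q[:,0],np.ones(len(Q))];k=np.linalg.lstsq(A,Q[:,1],rcond=None)[0];r=Q[:,1]-A@k
    Q=Q[np.abs(r)<max(.003,2*np.median(abs(r)))]
print("plane y=%.4f x+%.4f"%tuple(k),len(Q),Q[:,0].min(),Q[:,0].max())
E
```

```text
back top edge [0.71713008 0.15565121 0.158     ] [0.52815434 0.14064991 0.158     ] 0.18957021999246187 4.538742912001362
[0.71713305 0.14974235 0.158     ] [0.5281582  0.13479805 0.158     ]
base [0.71201414 0.23159961 0.006     ] [0.52584589 0.21893193 0.006     ] 3.8926496688286245
hinge [0.56057257 0.05134865 0.14      ]
handle [ 0.43022694 -0.02670744  0.154     ]
valve [ 0.64450699 -0.06855894  0.25      ]
bottle shoulder [ 0.64174489 -0.06846698  0.215     ]
vee apex [0.62870199 0.09840461 0.13      ] [0.6703743  0.06233855 0.13      ] [0.58173186 0.05301223 0.13      ]
1815
plane y=0.0664 x+0.1110 1578 0.5400487281706802 0.7396402670338614
```

Call:
{"name": "send_rows", "arguments": {
  "deltas": [
    [1,[45,-18,0],2],
    [1,[90,-36,0],4],
    [1,[135,-54,0],6],
    [1,[180,-72,0],8],
    [1,[225,-90,0],9.3]
  ]
}}

```text
t: 2.35
tool_pos: [0.3639, -0.4221, 0.2455]
ee_rot: [0.0, 0.998, 0.064, 0.0]
contact_force: [0.7, 0.4, -0.3]
opening: 0.0856
```

Call:
{"name": "send_rows", "arguments": {
  "deltas": [
    [1,[40,-25,0],0],
    [1,[80,-50,0],0],
    [1,[120,-75,0],0],
    [1,[160,-100,0],0],
    [1,[200,-125,0],0]
  ]
}}

```text
t: 2.85
tool_pos: [0.546, -0.2719, 0.2455]
ee_rot: [0.0, 0.998, 0.065, 0.0]
contact_force: [-0.4, -0.4, 0.1]
opening: 0.0858
```

Call:
{"name": "send_rows", "arguments": {
  "deltas": [
    [1,[40,-25,0],0],
    [1,[80,-50,0],0],
    [1,[124,-74,20],0],
    [1,[124,-74,65],0],
    [1,[124,-74,110],0]
  ]
}}

```text
t: 3.35
tool_pos: [0.6603, -0.1824, 0.1346]
ee_rot: [0.0, 0.998, 0.067, 0.001]
contact_force: [-0.8, -0.1, -0.5]
opening: 0.0855
```

Call:
{"name": "send_rows", "arguments": {
  "deltas": [
    [1,[0,0,45],0],
    [1,[0,0,75],0],
    [1,[0,0,75],0]
  ]
}}

```text
t: 3.65
tool_pos: [0.6539, -0.1826, 0.0548]
ee_rot: [-0.002, 0.998, 0.065, -0.004]
contact_force: [-1.4, 0.0, -0.0]
opening: 0.0852
```

```bash
python3 - <<'E'
from h import *
s=get_obs();print(s["tool_pos"],s["ee_rot"],s["contact_force"])
f=grab_frame("side");cv2.imwrite("pics/s1.png",cv2.resize(f["color"][60:300,130:450],None,fx=2.4,fy=2.4,interpolation=2))
f=grab_frame("wrist");cv2.imwrite("pics/w1.png",f["color"])
E
```

```text
[ 0.65388936 -0.18262507  0.05482427] [-0.00156833  0.99785747  0.06525386 -0.00446687] [-1.38963305  0.04526858 -0.01860612]
```

View pics/s1.png

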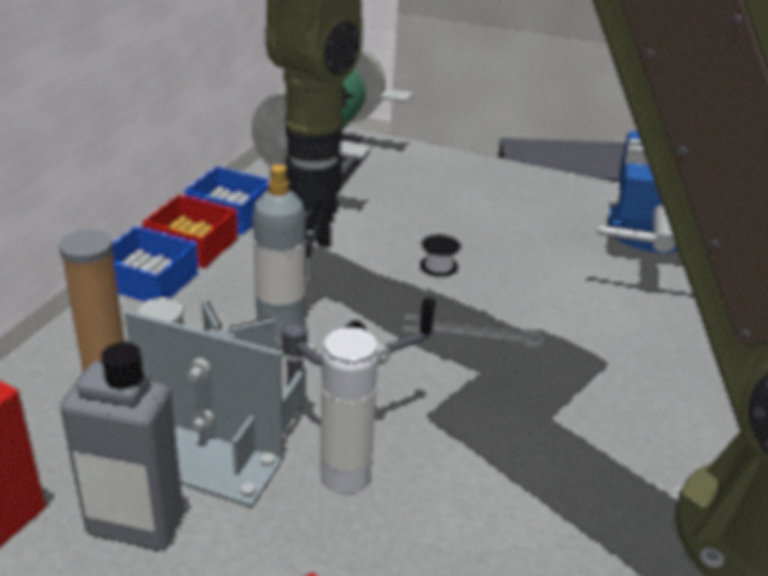

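View pics/w1.png

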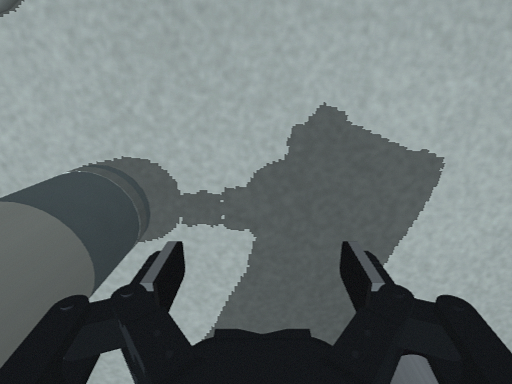

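```bash
python3 - <<'E'
from h import *
s=get_obs();print(s["tool_pos"],s["contact_force"])
f=grab_frame("wrist");d=f["depth"];fl=cam(f);v,u=np.mgrid[:384,:512]
P=np.stack([(u-f["cx"])/fl*d,(v-f["cy"])/fl*d,d,np.ones_like(d)],-1)@np.array(f["mount"]).T
P=P[...,:3]*1000; m=(d>0)&(P[...,2]<25)&(u>256-0)
print("mount",np.array(f["mount"]).round(3))
Q=P[m]
for z in range(-120,25,10):
    q=Q[(Q[:,2]>=z)&(Q[:,2]<z+10)]
    if len(q)>3: print(z,len(q),"x",q[:,0].min().round(),q[:,0].max().round(),"y",q[:,1].min().round(),q[:,1].max().round())
m=(d>0)&(P[...,2]<25)&(u<256);Q=P[m];print("left")
for z in range(-120,25,10):
    q=Q[(Q[:,2]>=z)&(Q[:,2]<z+10)]
    q=q[q[:,1]*np.sign(np.median(q[:,1]))<140] if len(q) else q
    if len(q)>3: print(z,len(q),"x",q[:,0].min().round(),q[:,0].max().round(),"y",q[:,1].min().round(),q[:,1].max().round())
E
```

```text
[ 0.65791388 -0.1838712   0.06056616] [ 0.91563515 -0.4424045   0.3684011 ]
mount [[ 0.001 -0.948 -0.317  0.081]
 [ 1.     0.002 -0.002 -0.   ]
 [ 0.002 -0.317  0.948 -0.128]
 [ 0.     0.     0.     1.   ]]
-90 630 x 15.0 20.0 y 9.0 26.0
-80 4369 x 2.0 20.0 y -2.0 70.0
-70 5340 x -12.0 18.0 y -2.0 72.0
-60 4320 x -13.0 18.0 y -2.0 74.0
-50 1603 x -13.0 14.0 y 37.0 74.0
-40 608 x -7.0 12.0 y 41.0 60.0
-30 680 x -12.0 11.0 y 41.0 56.0
-20 571 x -12.0 11.0 y 41.0 56.0
-10 382 x -12.0 11.0 y 41.0 55.0
0 27 x -10.0 8.0 y 42.0 42.0
left
-90 641 x 15.0 21.0 y -28.0 -10.0
-80 4452 x 1.0 20.0 y -73.0 -2.0
-70 5389 x -13.0 18.0 y -84.0 -2.0
-60 5848 x -14.0 24.0 y -89.0 -3.0
-50 3466 x -14.0 31.0 y -96.0 -38.0
-40 2751 x -8.0 34.0 y -104.0 -43.0
-30 2902 x -12.0 36.0 y -112.0 -43.0
-20 2509 x -17.0 36.0 y -121.0 -43.0
-10 2147 x -20.0 36.0 y -128.0 -43.0
0 1470 x -20.0 36.0 y -128.0 -43.0
10 1200 x -20.0 36.0 y -127.0 -82.0
20 533 x -19.0 36.0 y -127.0 -83.0
```

```bash
python3 - <<'E'
from h import *
s=get_obs();print(s["tool_pos"],s["contact_force"],s["t"])
f=grab_frame("wrist");d=f["depth"];fl=cam(f);v,u=np.mgrid[:384,:512]
P=np.stack([(u-f["cx"])/fl*d,(v-f["cy"])/fl*d,d,np.ones_like(d)],-1)@np.array(f["mount"]).T
P=P[...,:3]*1000;np.save("wc.npy",P)
m=(d>0)&(P[...,2]<25)&(P[...,1]>0);Q=P[m]
print("rows z, cols y bins 5mm: x max / min")
for z in range(-95,10,5):
    r=[]
    for y in range(0,80,5):
        q=Q[(Q[:,2]>=z)&(Q[:,2]<z+5)&(Q[:,1]>=y)&(Q[:,1]<y+5)]
        r.append("%3d/%3d"%(q[:,0].max(),q[:,0].min()) if len(q)>2 else "   .   ")
    print("%4d"%z," ".join(r))
E
```

```text
[ 0.65919913 -0.18427667  0.06217041] [-1.56462193e-02  1.77073673e-04  9.43366656e-01] 3.8
rows z, cols y bins 5mm: x max / min
 -95    .       .       .       .       .       .       .       .       .       .       .       .       .       .       .       .   
 -90    .       .       .       .       .       .       .       .       .       .       .       .       .       .       .       .   
 -85    .     19/ 17  20/ 17  20/ 17  19/ 15  17/ 15    .       .       .       .       .       .       .       .       .       .   
 -80  12/  8  11/  8  20/ 10  19/ 15  17/ 14  17/ 11  17/ 11    .       .       .       .     12/  8  13/  9    .       .       .   
 -75  12/  8  11/  9  11/  8  17/ 11  17/ 13  17/ 13  17/ 10    .       .       .       .     12/  1  13/  9  12/ 10    .       .   
 -70  11/  8  11/  8  11/  8  16/  8  17/  9  17/ 14  17/ 13  17/ -5    .       .       .     12/ -2  12/  1  12/  9  12/  9    .   
 -65  11/  8  11/  8  11/  8  10/  8  16/  7  17/ 14  17/ 14  17/ -5  16/-12    .       .     12/-11  12/-11  12/ -9  12/ 10    .   
 -60   9/  8  10/  7  10/  8    .       
[... 1118 characters left out ...]
 6/  5    .       .       .       .   
 -15    .       .       .       .       .       .       .       .     10/-11  11/  9   7/  5   6/  5    .       .       .       .   
 -10    .       .       .       .       .       .       .       .     10/-12  10/  9   7/  5    .       .       .       .       .   
  -5    .       .       .       .       .       .       .       .     10/-12  10/  9    .       .       .       .       .       .   
   0    .       .       .       .       .       .       .       .      7/-10    .       .       .       .       .       .       .   
   5    .       .       .       .       .       .       .       .       .       .       .       .       .       .       .       .
```

Call:
{"name": "send_rows", "arguments": {
  "deltas": [
    [1,[0,0,20],0],
    [1,[0,0,40],0],
    [1,[0,0,50],0],
    [1,[0,0,52],0],
    [1,[0,0,52],0]
  ]
}}

```text
t: 4.35
tool_pos: [0.6587, -0.1841, 0.0094]
ee_rot: [0.0, 0.998, 0.065, 0.001]
contact_force: [0.7, -0.3, -0.1]
opening: 0.0853
```

Call:
{"name": "send_rows", "arguments": {
  "deltas": [
    [1,[0,0,0],0],
    [1,[0,0,0],0],
    [1,[0,0,0],0]
  ]
}}

```text
t: 4.65
tool_pos: [0.6585, -0.184, 0.0091]
ee_rot: [0.0, 0.998, 0.065, 0.001]
contact_force: [-0.9, -0.3, -0.5]
opening: 0.0855
```

Call:
{"name": "send_rows", "arguments": {
  "deltas": [
    [1,[0,0,2],0],
    [1,[0,0,4],0],
    [1,[0,-2,4],0],
    [1,[0,-4,4],0],
    [1,[0,-5,4],0]
  ]
}}

```text
t: 5.15
tool_pos: [0.6572, -0.1786, 0.0042]
ee_rot: [-0.0, 0.998, 0.065, -0.0]
contact_force: [0.1, -1.2, 0.3]
opening: 0.0853
```

Call:
{"name": "send_rows", "arguments": {
  "deltas": [
    [1,[0,-1,0],0],
    [1,[0,-2,0],0],
    [1,[0,-3,0],0],
    [1,[0,-4,0],0],
    [1,[0,-5,0],0]
  ]
}}

```text
t: 5.65
tool_pos: [0.6573, -0.1747, 0.0047]
ee_rot: [0.001, 0.998, 0.065, 0.001]
contact_force: [0.9, -3.4, 1.7]
opening: 0.0853
```

```bash
python3 - <<'E'
from h import *
s=get_obs();print(s["tool_pos"],s["contact_force"],s["ft_torque"])
f=grab_frame("top");cv2.imwrite("pics/t2.png",cv2.resize(f["color"][100:270,160:340],None,fx=4,fy=3.5,interpolation=2))
f=grab_frame("side");cv2.imwrite("pics/s2.png",cv2.resize(f["color"][100:300,150:400],None,fx=3,fy=3,interpolation=2))
E
```

```text
[ 0.65727664 -0.17466638  0.00474692] [ 0.90386281 -3.37328495  1.68670635] [-0.42877318 -0.18648063 -0.05362875]
```

View pics/t2.png

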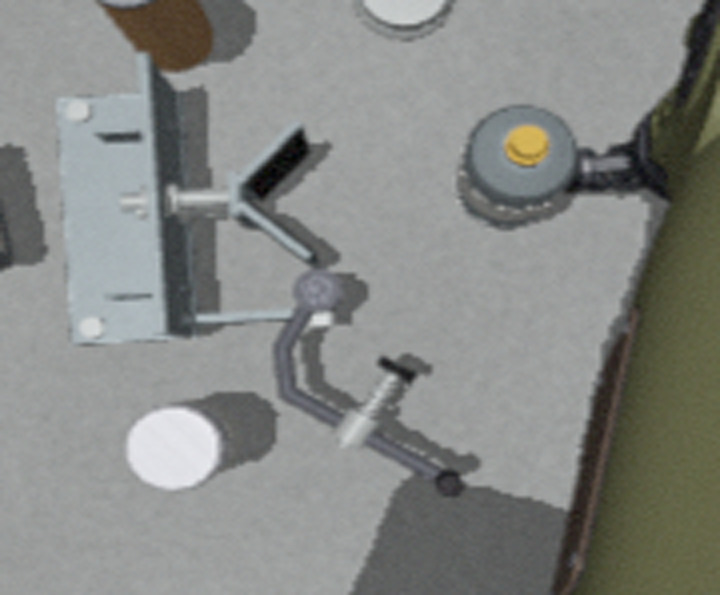

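View pics/s2.png

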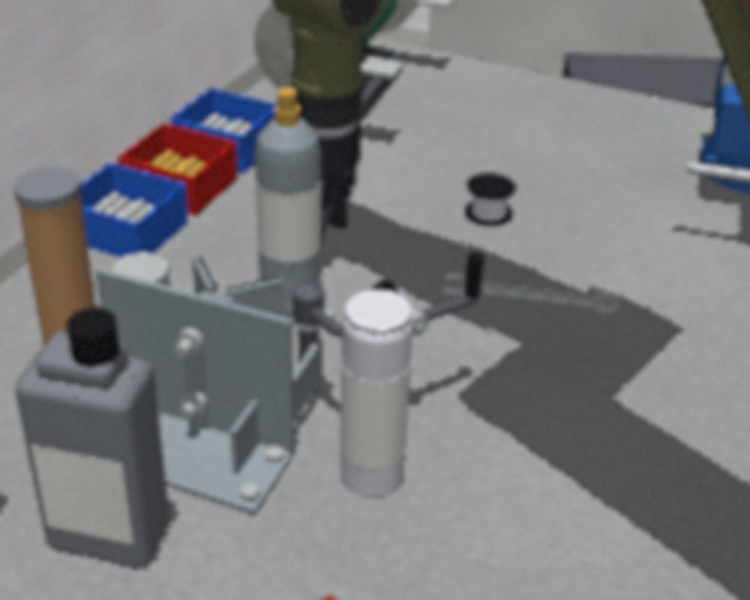

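Call:
{"name": "send_rows", "arguments": {
  "deltas": [
    [1,[0,-2,0],0],
    [1,[0,-4,0],0],
    [1,[0,-6,0],0],
    [1,[0,-8,0],0],
    [1,[0,-10,0],0]
  ]
}}

```text
t: 6.25
tool_pos: [0.6554, -0.1639, 0.0043]
ee_rot: [0.0, 0.998, 0.065, 0.0]
contact_force: [1.3, -3.8, 1.7]
opening: 0.0853
```

```bash
cat >> h.py <<'E'
from scipy.optimize import least_squares
def bottle(tag,guess=None):
    s=get_obs();print("tcp",s["tool_pos"].round(4),"F",s["contact_force"].round(1),"t",round(s["t"],2))
    f=grab_frame("side");C=cloud(f)
    r=silhouettes(f,"gas_bottle")
    if guess is not None:
        r=sorted(r,key=lambda q:np.linalg.norm(np.median(C[q["region"]],0)[:2]-guess))
    q=r[0]; P=C[q["region"]&(f["depth"]>0)]; P=P[(P[:,2]>.02)&(P[:,2]<.185)]
    med=np.median(P[:,:2],0) if guess is None else np.array(guess)
    P=P[np.hypot(*(P[:,:2]-med).T)<.07]
    fun=lambda c:np.hypot(P[:,0]-c[0]-c[2]*P[:,2],P[:,1]-c[1]-c[3]*P[:,2])-.033
    g=least_squares(fun,[med[0]+.01,med[1]-.02,0,0],loss="soft_l1",f_scale=.002)
    print(round(q["confidence"],2),len(P),"base",g.x[:2].round(4),"tilt deg x,y",np.degrees(g.x[2:]).round(2),"z",P[:,2].min().round(3),P[:,2].max().round(3))
    cv2.imwrite(f"pics/{tag}.png",cv2.resize(f["color"][100:300,150:400],None,fx=3,fy=3,interpolation=2))
    return f,C
E
python3 -c "
from h import *
bottle('s3',(0.643,-0.058))"
```

```text
tcp [ 0.6554 -0.1639  0.0043] F [ 1.3 -3.8  1.7] t 6.25
0.72 764 base [ 0.6459 -0.0568] tilt deg x,y [-0.16  0.18] z 0.026 0.185
```

View pics/s3.png

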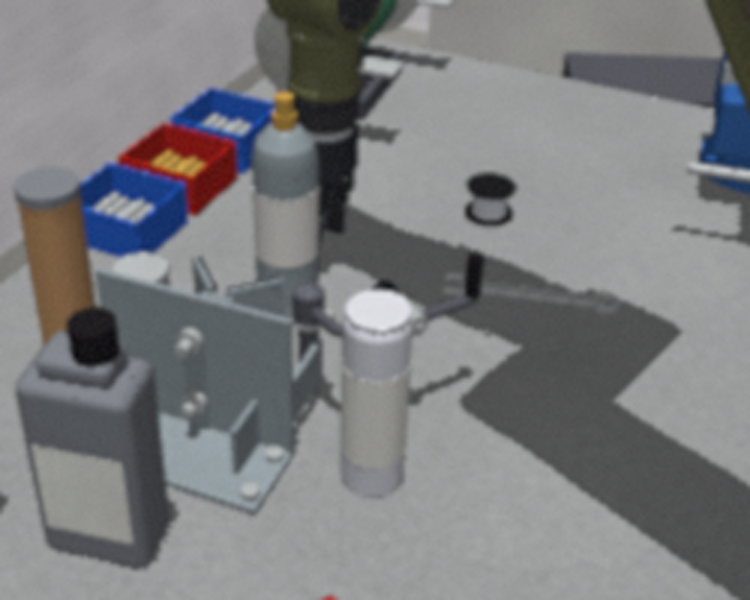

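Call:
{"name": "send_rows", "arguments": {
  "deltas": [
    [1,[0,-3,0],0],
    [1,[0,-6,0],0],
    [1,[0,-9,0],0],
    [1,[0,-12,0],0],
    [1,[0,-15,0],0]
  ]
}}

```text
t: 6.85
tool_pos: [0.6533, -0.1489, 0.0043]
ee_rot: [-0.0, 0.998, 0.065, -0.0]
contact_force: [0.2, -3.7, 1.2]
opening: 0.0856
```

Call:
{"name": "send_rows", "arguments": {
  "deltas": [
    [1,[0,-3,0],0],
    [1,[0,-6,0],0],
    [1,[0,-9,0],0],
    [1,[0,-12,0],0],
    [1,[0,-15,0],0]
  ]
}}

```text
t: 7.35
tool_pos: [0.6514, -0.134, 0.0043]
ee_rot: [-0.0, 0.998, 0.065, -0.0]
contact_force: [0.2, -3.9, -0.2]
opening: 0.0853
```

Call:
{"name": "send_rows", "arguments": {
  "deltas": [
    [1,[0,-3,0],0],
    [1,[0,-6,0],0],
    [1,[0,-9,0],0],
    [1,[0,-12,0],0],
    [1,[0,-15,0],0]
  ]
}}

```text
t: 7.85
tool_pos: [0.6495, -0.1192, 0.0043]
ee_rot: [0.0, 0.998, 0.065, -0.0]
contact_force: [1.1, -2.8, -0.1]
opening: 0.0853
```

```bash
python3 -c "
from h import *
bottle('s4',(0.637,-0.013))
f=grab_frame('top');cv2.imwrite('pics/t4.png',cv2.resize(f['color'][100:270,160:340],None,fx=4,fy=3.5,interpolation=2))"
```

```text
tcp [ 0.6495 -0.1192  0.0043] F [ 1.1 -2.8 -0.1] t 7.85
0.97 684 base [ 0.6384 -0.0128] tilt deg x,y [-0.12  0.48] z 0.023 0.185
```

View pics/t4.png

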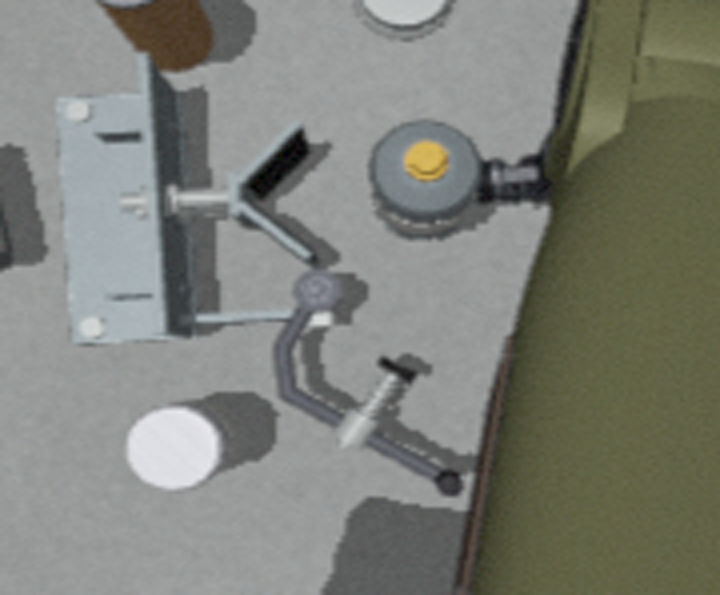

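Call:
{"name": "send_rows", "arguments": {
  "deltas": [
    [1,[0,-3,0],0],
    [1,[0,-6,0],0],
    [1,[0,-9,0],0],
    [1,[0,-12,0],0],
    [1,[0,-15,0],0]
  ]
}}

```text
t: 8.5
tool_pos: [0.6475, -0.1043, 0.0043]
ee_rot: [0.0, 0.998, 0.065, -0.0]
contact_force: [1.3, -3.2, 1.7]
opening: 0.0855
```

Call:
{"name": "send_rows", "arguments": {
  "deltas": [
    [1,[0,-3,0],0],
    [1,[0,-6,0],0],
    [1,[0,-9,0],0],
    [1,[0,-12,0],0],
    [1,[0,-15,0],0]
  ]
}}

```text
t: 9.0
tool_pos: [0.6456, -0.0894, 0.0043]
ee_rot: [-0.0, 0.998, 0.065, -0.0]
contact_force: [0.9, -3.7, 2.0]
opening: 0.0858
```

Call:
{"name": "send_rows", "arguments": {
  "deltas": [
    [1,[0,-3,0],0],
    [1,[0,-6,0],0],
    [1,[0,-9,0],0],
    [1,[0,-12,0],0],
    [1,[0,-15,0],0]
  ]
}}

```text
t: 9.5
tool_pos: [0.6436, -0.0746, 0.0043]
ee_rot: [-0.0, 0.998, 0.065, -0.0]
contact_force: [0.3, -3.5, -0.4]
opening: 0.0855
```

```bash
python3 -c "
from h import *
bottle('s5',(0.633,0.032))
f=grab_frame('top');cv2.imwrite('pics/t5.png',cv2.resize(f['color'][100:270,160:340],None,fx=4,fy=3.5,interpolation=2))"
```

```text
tcp [ 0.6436 -0.0746  0.0043] F [ 0.3 -3.5 -0.4] t 9.5
0.93 513 base [0.6309 0.0318] tilt deg x,y [0.35 0.41] z 0.06 0.185
```

View pics/t5.png

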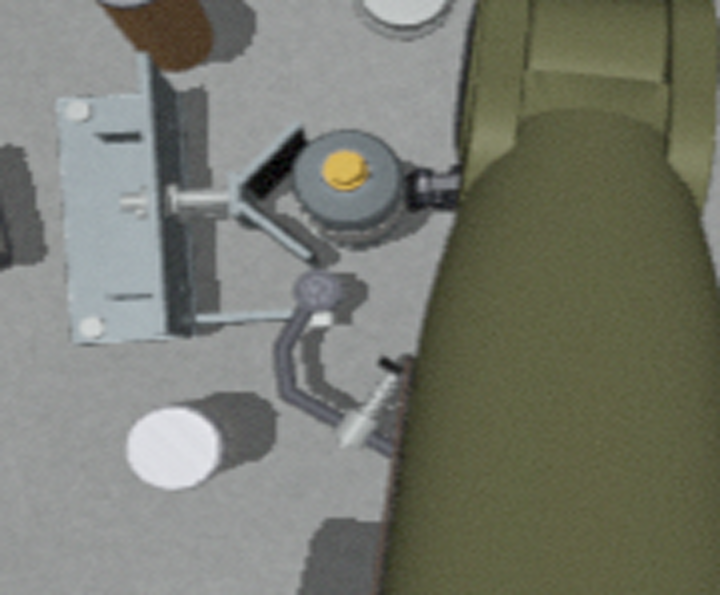

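View pics/s5.png

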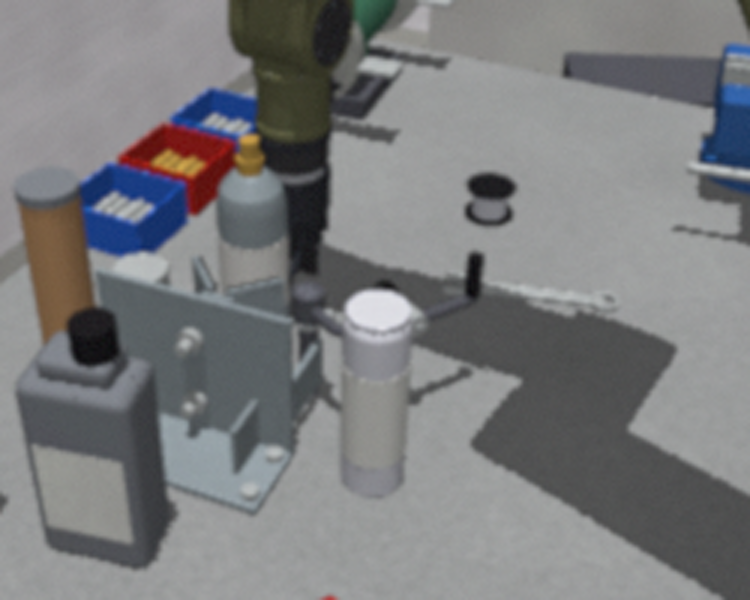

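Call:
{"name": "send_rows", "arguments": {
  "deltas": [
    [1,[0,-1,0],0],
    [1,[0,-2,0],0],
    [1,[0,-3,0],0],
    [1,[0,-4,0],0]
  ]
}}

```text
t: 10.05
tool_pos: [0.6432, -0.0709, 0.0043]
ee_rot: [0.0, 0.998, 0.065, 0.0]
contact_force: [1.3, -2.8, 0.2]
opening: 0.0857
```

Call:
{"name": "send_rows", "arguments": {
  "deltas": [
    [1,[0,-0.5,0],0],
    [1,[0,-1,0],0],
    [1,[0,-1,0],0]
  ]
}}

```text
t: 10.35
tool_pos: [0.643, -0.0698, 0.0043]
ee_rot: [-0.0, 0.998, 0.065, 0.0]
contact_force: [0.4, -3.4, 1.4]
opening: 0.0854
```

Call:
{"name": "send_rows", "arguments": {
  "deltas": [
    [1,[0,-0.5,0],0],
    [1,[0,-1,0],0],
    [1,[0,-1,0],0]
  ]
}}

```text
t: 10.65
tool_pos: [0.6429, -0.0688, 0.0043]
ee_rot: [-0.0, 0.998, 0.065, -0.0]
contact_force: [0.7, -2.5, -0.2]
opening: 0.0856
```

Call:
{"name": "send_rows", "arguments": {
  "deltas": [
    [1,[0,-0.5,0],0],
    [1,[0,-1,0],0]
  ]
}}

```text
t: 10.85
tool_pos: [0.6427, -0.0679, 0.0043]
ee_rot: [0.0, 0.998, 0.065, -0.0]
contact_force: [0.1, -3.3, 1.2]
opening: 0.0854
```

Call:
{"name": "send_rows", "arguments": {
  "deltas": [
    [1,[0,-0.5,0],0],
    [1,[0,-1,0],0]
  ]
}}

```text
t: 11.05
tool_pos: [0.6426, -0.0668, 0.0043]
ee_rot: [-0.0, 0.998, 0.065, -0.0]
contact_force: [0.8, -3.3, 1.9]
opening: 0.0853
```

Call:
{"name": "send_rows", "arguments": {
  "deltas": [
    [1,[0,-0.5,0],0],
    [1,[0,-1,0],0]
  ]
}}

```text
t: 11.25
tool_pos: [0.6424, -0.0659, 0.0043]
ee_rot: [0.0, 0.998, 0.065, -0.0]
contact_force: [0.8, -2.0, 0.4]
opening: 0.0855
```

Call:
{"name": "send_rows", "arguments": {
  "deltas": [
    [1,[0,-0.5,0],0],
    [1,[0,-1,0],0]
  ]
}}

```text
t: 11.45
tool_pos: [0.6424, -0.0649, 0.0043]
ee_rot: [0.0, 0.998, 0.065, -0.0]
contact_force: [0.9, -4.0, 1.2]
opening: 0.0854
```

Call:
{"name": "send_rows", "arguments": {
  "deltas": [
    [1,[0,-0.5,0],0],
    [1,[0,-1,0],0]
  ]
}}

```text
t: 11.65
tool_pos: [0.6422, -0.0639, 0.0043]
ee_rot: [0.0, 0.998, 0.065, 0.0]
contact_force: [0.6, -3.7, 0.7]
opening: 0.0856
```

Call:
{"name": "send_rows", "arguments": {
  "deltas": [
    [1,[0,-0.5,0],0],
    [1,[0,-1,0],0]
  ]
}}

```text
t: 11.85
tool_pos: [0.6421, -0.0629, 0.0043]
ee_rot: [-0.0, 0.998, 0.065, 0.0]
contact_force: [0.5, -3.1, 0.6]
opening: 0.0858
```

Call:
{"name": "send_rows", "arguments": {
  "deltas": [
    [1,[0,-0.5,0],0],
    [1,[0,-1,0],0]
  ]
}}

```text
t: 12.05
tool_pos: [0.6419, -0.0619, 0.0043]
ee_rot: [-0.0, 0.998, 0.065, -0.0]
contact_force: [1.0, -2.6, 1.3]
opening: 0.0851
```

Call:
{"name": "send_rows", "arguments": {
  "deltas": [
    [1,[0,-0.5,0],0],
    [1,[0,-1,0],0]
  ]
}}

```text
t: 12.25
tool_pos: [0.6418, -0.0609, 0.0043]
ee_rot: [-0.0, 0.998, 0.065, 0.0]
contact_force: [0.3, -3.1, 0.4]
opening: 0.0853
```

Call:
{"name": "send_rows", "arguments": {
  "deltas": [
    [1,[0,-0.5,0],0],
    [1,[0,-1,0],0]
  ]
}}

```text
t: 12.45
tool_pos: [0.6417, -0.0599, 0.0043]
ee_rot: [0.0, 0.998, 0.065, 0.0]
contact_force: [0.1, -2.8, 0.3]
opening: 0.0858
```

Call:
{"name": "send_rows", "arguments": {
  "deltas": [
    [1,[0,-0.5,0],0],
    [1,[0,-1,0],0]
  ]
}}

```text
t: 12.65
tool_pos: [0.6416, -0.0589, 0.0043]
ee_rot: [0.0, 0.998, 0.065, -0.0]
contact_force: [-0.1, -4.3, 0.7]
opening: 0.0853
```

Call:
{"name": "send_rows", "arguments": {
  "deltas": [
    [1,[0,-0.5,0],0],
    [1,[0,-1,0],0]
  ]
}}

```text
t: 12.85
tool_pos: [0.6414, -0.0579, 0.0043]
ee_rot: [-0.0, 0.998, 0.065, -0.0]
contact_force: [0.1, -2.7, 1.0]
opening: 0.0856
```

Call:
{"name": "send_rows", "arguments": {
  "deltas": [
    [1,[0,-0.5,0],0],
    [1,[0,-1,0],0]
  ]
}}

```text
t: 13.05
tool_pos: [0.6413, -0.0569, 0.0043]
ee_rot: [-0.0, 0.998, 0.065, 0.0]
contact_force: [1.3, -2.9, 0.5]
opening: 0.0851
```

```bash
python3 -c "
from h import *
bottle('s6',(0.63,0.05))
f=grab_frame('top');cv2.imwrite('pics/t6.png',cv2.resize(f['color'][120:220,190:300],None,fx=6.5,fy=6,interpolation=2))"
```

```text
tcp [ 0.6413 -0.0569  0.0043] F [ 1.3 -2.9  0.5] t 13.05
0.88 421 base [0.6283 0.0501] tilt deg x,y [0.45 0.21] z 0.106 0.185
```

View pics/t6.png

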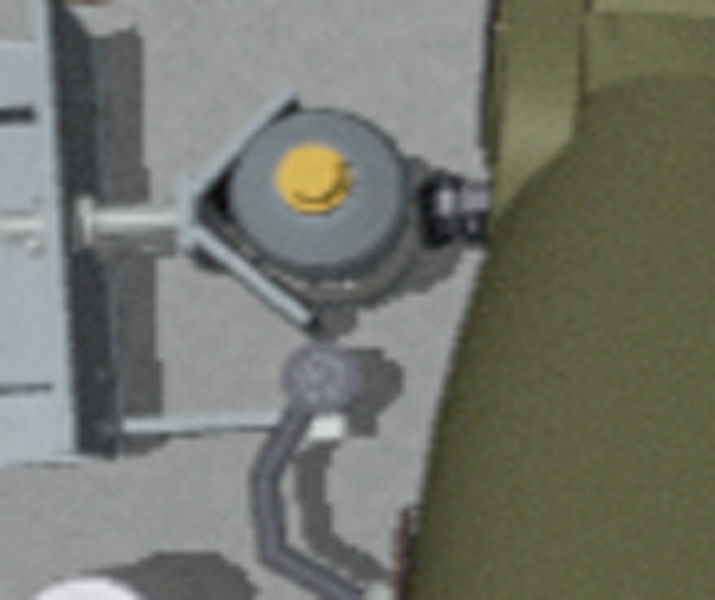

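Call:
{"name": "send_rows", "arguments": {
  "deltas": [
    [1,[0,-0.5,0],0],
    [1,[0,-1,0],0]
  ]
}}

```text
t: 13.4
tool_pos: [0.641, -0.056, 0.0041]
ee_rot: [0.0, 0.998, 0.065, -0.0]
contact_force: [0.6, -4.7, -1.1]
opening: 0.0851
```

Call:
{"name": "send_rows", "arguments": {
  "deltas": [
    [1,[0,-0.5,0],0],
    [1,[0,-0.5,0],0]
  ]
}}

```text
t: 13.6
tool_pos: [0.6412, -0.0559, 0.0042]
ee_rot: [0.0, 0.998, 0.065, -0.0]
contact_force: [1.5, -4.4, -0.6]
opening: 0.0853
```

Call:
{"name": "send_rows", "arguments": {
  "deltas": [
    [1,[0,-0.5,0],0],
    [1,[0,-0.5,0],0]
  ]
}}

```text
t: 13.8
tool_pos: [0.6413, -0.0556, 0.0042]
ee_rot: [0.001, 0.998, 0.065, 0.0]
contact_force: [2.0, -6.1, -2.0]
opening: 0.0856
```

Call:
{"name": "send_rows", "arguments": {
  "deltas": [
    [1,[0,-0.5,0],0],
    [1,[0,-0.5,0],0]
  ]
}}

```text
t: 14.0
tool_pos: [0.6415, -0.0554, 0.0043]
ee_rot: [0.001, 0.998, 0.065, 0.0]
contact_force: [2.1, -6.7, -2.9]
opening: 0.0855
```

Call:
{"name": "send_rows", "arguments": {
  "deltas": [
    [1,[0,-0.5,0],0],
    [1,[0,-0.5,0],0]
  ]
}}

```text
t: 14.2
tool_pos: [0.6416, -0.0552, 0.0043]
ee_rot: [0.001, 0.998, 0.065, 0.0]
contact_force: [3.1, -7.7, -1.9]
opening: 0.085
```

Call:
{"name": "send_rows", "arguments": {
  "deltas": [
    [1,[0.5,-0.2,0],0],
    [1,[1,-0.2,0],0]
  ]
}}

```text
t: 14.4
tool_pos: [0.6424, -0.0549, 0.0043]
ee_rot: [0.001, 0.998, 0.065, 0.0]
contact_force: [2.6, -7.3, -1.9]
opening: 0.0854
```

Call:
{"name": "send_rows", "arguments": {
  "deltas": [
    [1,[0.5,-0.2,0],0],
    [1,[1,-0.4,0],0]
  ]
}}

```text
t: 14.6
tool_pos: [0.6434, -0.0544, 0.0043]
ee_rot: [0.001, 0.998, 0.065, 0.0]
contact_force: [2.4, -6.9, -3.3]
opening: 0.0852
```

Call:
{"name": "send_rows", "arguments": {
  "deltas": [
    [1,[0.5,-0.3,0],0],
    [1,[1,-0.6,0],0]
  ]
}}

```text
t: 14.8
tool_pos: [0.6443, -0.0538, 0.0043]
ee_rot: [0.001, 0.998, 0.065, 0.0]
contact_force: [2.2, -8.8, -3.0]
opening: 0.0855
```

```bash
python3 -c "
from h import *
bottle('s7',(0.63,0.052))
f=grab_frame('top');cv2.imwrite('pics/t7.png',cv2.resize(f['color'][120:220,190:300],None,fx=6.5,fy=6,interpolation=2))"
```

```text
tcp [ 0.6443 -0.0538  0.0043] F [ 2.2 -8.8 -3. ] t 14.8
0.79 390 base [0.6285 0.0547] tilt deg x,y [ 0.83 -0.66] z 0.118 0.185
```

View pics/t7.png

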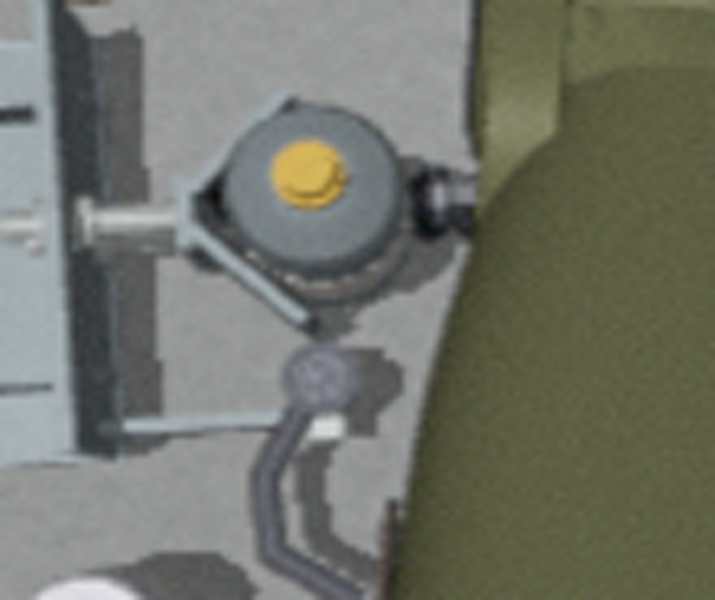

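```bash
python3 -c "
from h import *
f=grab_frame('top')
g=lambda c,r,z:ray_z(f,(r/6+120-.4,c/6.5+190-.4),z)[:2]
a,b,p=g(293,99,.13),g(313,328,.13),g(190,210,.13)
v=g(308,174,.252); s=g(314,186,.215)
o=np.array([.629,.053]);ex=np.array([-.073,.997]);ey=-np.array([.997,.073])
for n,q in zip('right left apex valve should'.split(),[a,b,p,v,s]): print(n,q.round(4),'br',((q-o)@ex*1000).round(1),((q-o)@ey*1000).round(1))
"
```

```text
right [0.6719 0.0622] br 6.0 -43.5
left [0.5794 0.0544] br 5.1 49.3
apex [0.627  0.1003] br 47.3 -1.4
valve [0.6266 0.0511] br -1.8 2.6
should [0.6266 0.0506] br -2.2 2.5
```

Call:
{"name": "send_rows", "arguments": {
  "deltas": [
    [1,[0.3,-0.5,0],0],
    [1,[0.5,-0.5,0],0]
  ]
}}

```text
t: 15.2
tool_pos: [0.6449, -0.0535, 0.0044]
ee_rot: [0.002, 0.998, 0.065, 0.0]
contact_force: [2.9, -8.1, -3.1]
opening: 0.0858
```

Call:
{"name": "send_rows", "arguments": {
  "deltas": [
    [1,[0.5,-0.4,0],0],
    [1,[1,-0.8,0],0]
  ]
}}

```text
t: 15.4
tool_pos: [0.6459, -0.0529, 0.0044]
ee_rot: [0.002, 0.998, 0.065, 0.001]
contact_force: [2.5, -10.3, -0.7]
opening: 0.0855
```

Call:
{"name": "send_rows", "arguments": {
  "deltas": [
    [1,[0.2,-0.4,0],0],
    [1,[0.2,-0.4,0],0]
  ]
}}

```text
t: 15.6
tool_pos: [0.6462, -0.0526, 0.0045]
ee_rot: [0.002, 0.998, 0.064, 0.001]
contact_force: [3.0, -10.3, -2.6]
opening: 0.0852
```

Call:
{"name": "send_rows", "arguments": {
  "deltas": [
    [1,[0.3,-0.4,0],0],
    [1,[0.3,-0.4,0],0]
  ]
}}

```text
t: 15.8
tool_pos: [0.6466, -0.0524, 0.0045]
ee_rot: [0.002, 0.998, 0.064, 0.001]
contact_force: [3.0, -11.1, -3.2]
opening: 0.0855
```

```bash
python3 -c "
from h import *
bottle('s8',(0.63,0.054))
f=grab_frame('top');cv2.imwrite('pics/t8.png',cv2.resize(f['color'][120:220,190:300],None,fx=6.5,fy=6,interpolation=2))"
```

```text
tcp [ 0.6466 -0.0524  0.0045] F [  3.  -11.1  -3.2] t 15.8
0.9 413 base [0.6296 0.0556] tilt deg x,y [ 0.83 -0.41] z 0.115 0.185
```

View pics/t8.png

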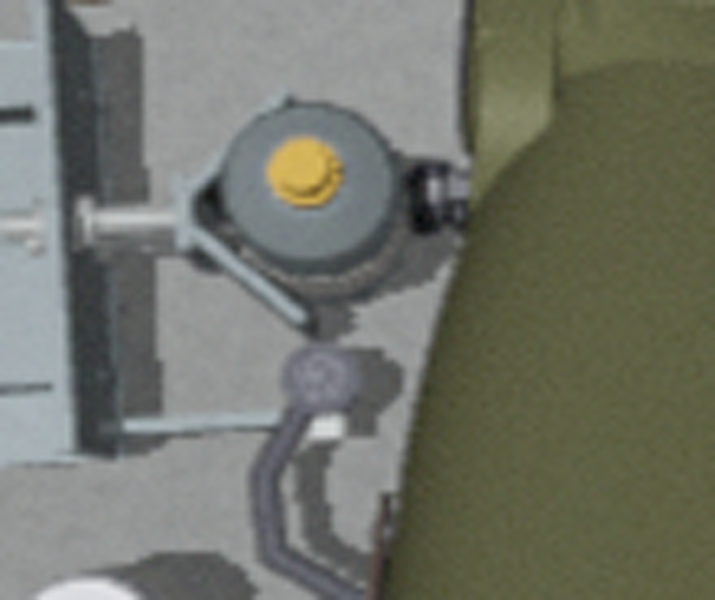

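View pics/s8.png

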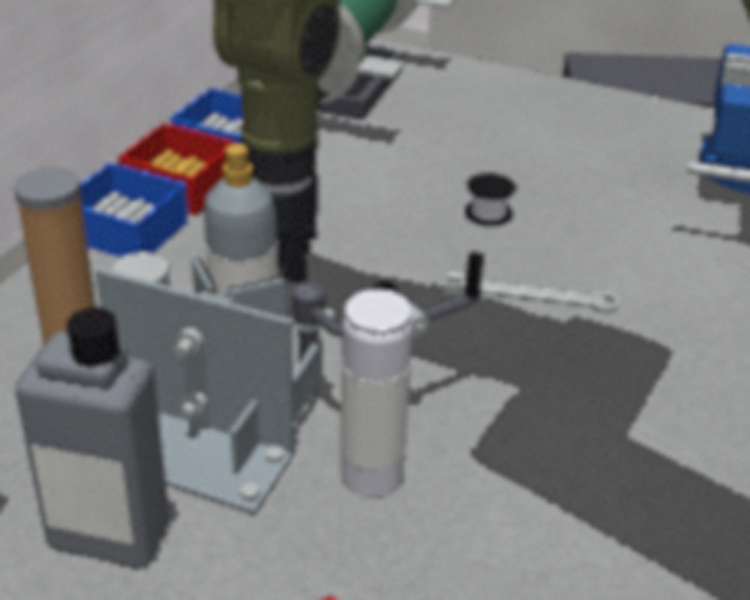

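Call:
{"name": "send_rows", "arguments": {
  "deltas": [
    [1,[0.5,0,0],0],
    [1,[1,0,0],0]
  ]
}}

```text
t: 16.15
tool_pos: [0.6474, -0.0522, 0.0045]
ee_rot: [0.002, 0.998, 0.064, 0.001]
contact_force: [3.5, -10.7, -2.1]
opening: 0.0854
```

Call:
{"name": "send_rows", "arguments": {
  "deltas": [
    [1,[0,2,0],0],
    [1,[0,5,0],1],
    [1,[-3,6,0],2.5],
    [1,[-4,6,0],3.3],
    [1,[-4,6,0],3.3]
  ]
}}

```text
t: 16.65
tool_pos: [0.6427, -0.056, 0.0042]
ee_rot: [-0.0, 0.999, 0.036, -0.0]
contact_force: [-1.0, 0.1, 0.1]
opening: 0.0852
```

```bash
python3 -c "
from h import *
bottle('s9',(0.63,0.054))
f=grab_frame('top');c=f['color'];cv2.imwrite('pics/t9.png',cv2.resize(c[120:220,190:300],None,fx=6.5,fy=6,interpolation=2))
C=cloud(f);P=C[120:220,190:300].reshape(-1,3)
m=(P[:,2]>.17)&(P[:,2]<.215)&(np.hypot(P[:,0]-.63,P[:,1]-.052)<.045);q=P[m];print(len(q),q[:,:2].mean(0))
(x,y),r=cv2.minEnclosingCircle((q[:,:2]*1000).astype(np.float32));print(x,y,r)
"
```

```text
tcp [ 0.6427 -0.056   0.0042] F [-1.   0.1  0.1] t 16.65
0.55 372 base [0.6301 0.0546] tilt deg x,y [ 0.79 -0.18] z 0.125 0.185
420 [0.62503976 0.05158172]
629.3086547851562 53.59111022949219 32.62776565551758
```

View pics/t9.png

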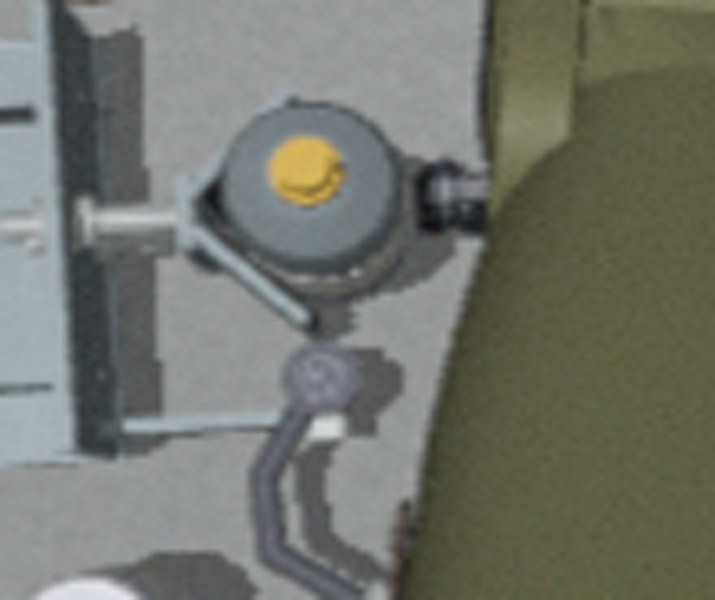

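Call:
{"name": "send_rows", "arguments": {
  "deltas": [
    [1,[-3,0,0],0],
    [1,[-5,0,0],0],
    [1,[-5,-1,0],0],
    [1,[-5,-1.5,0],0],
    [1,[-5,-1.5,0],0]
  ]
}}

```text
t: 17.3
tool_pos: [0.6383, -0.0552, 0.0044]
ee_rot: [-0.0, 0.999, 0.037, 0.0]
contact_force: [-0.7, -0.3, 0.6]
opening: 0.0853
```

Call:
{"name": "send_rows", "arguments": {
  "deltas": [
    [1,[0,-0.5,0],0],
    [1,[0,-1,0],0]
  ]
}}

```text
t: 17.5
tool_pos: [0.6382, -0.0543, 0.0043]
ee_rot: [0.0, 0.999, 0.036, 0.0]
contact_force: [0.6, -0.1, -0.2]
opening: 0.0853
```

Call:
{"name": "send_rows", "arguments": {
  "deltas": [
    [1,[0,-0.5,0],0],
    [1,[0,-1,0],0]
  ]
}}

```text
t: 17.7
tool_pos: [0.6381, -0.0534, 0.0043]
ee_rot: [0.0, 0.999, 0.036, 0.0]
contact_force: [0.1, -1.1, 0.1]
opening: 0.0854
```

Call:
{"name": "send_rows", "arguments": {
  "deltas": [
    [1,[0,-0.5,0],0],
    [1,[0,-1,0],0]
  ]
}}

```text
t: 17.9
tool_pos: [0.638, -0.0533, 0.0044]
ee_rot: [0.001, 0.999, 0.036, 0.0]
contact_force: [-1.0, -6.3, 0.7]
opening: 0.0852
```

Call:
{"name": "send_rows", "arguments": {
  "deltas": [
    [1,[0,-0.6,0],0],
    [1,[0,-0.6,0],0]
  ]
}}

```text
t: 18.1
tool_pos: [0.638, -0.0532, 0.0045]
ee_rot: [0.001, 0.999, 0.036, 0.0]
contact_force: [-0.5, -7.1, -0.1]
opening: 0.0855
```

Call:
{"name": "send_rows", "arguments": {
  "deltas": [
    [1,[0,-0.6,0],0],
    [1,[0,-1.2,0],0],
    [1,[0,-1.2,0],0]
  ]
}}

```text
t: 18.4
tool_pos: [0.638, -0.0529, 0.0046]
ee_rot: [0.002, 0.999, 0.036, 0.0]
contact_force: [-0.8, -9.8, 1.1]
opening: 0.0853
```

Call:
{"name": "send_rows", "arguments": {
  "deltas": [
    [1,[0,-0.6,0],0],
    [1,[0,-1.2,0],0],
    [1,[0,-1.2,0],0]
  ]
}}

```text
t: 18.7
tool_pos: [0.638, -0.0526, 0.0047]
ee_rot: [0.003, 0.999, 0.035, 0.0]
contact_force: [-1.0, -12.0, 1.2]
opening: 0.0852
```

Call:
{"name": "send_rows", "arguments": {
  "deltas": [
    [1,[0,-0.2,0],0],
    [1,[0,-0.2,0],0]
  ]
}}

```text
t: 18.9
tool_pos: [0.6379, -0.0526, 0.0047]
ee_rot: [0.003, 0.999, 0.035, 0.0]
contact_force: [-0.8, -12.6, 1.6]
opening: 0.0855
```

Call:
{"name": "send_rows", "arguments": {
  "deltas": [
    [1,[0,0,0],0],
    [1,[0,0,0],0]
  ]
}}

```text
t: 19.1
tool_pos: [0.638, -0.0526, 0.0047]
ee_rot: [0.003, 0.999, 0.035, 0.0]
contact_force: [-1.0, -13.6, 2.3]
opening: 0.0855
```

Call:
{"name": "send_rows", "arguments": {
  "deltas": [
    [1,[0,6,0],0],
    [1,[0,20,0],0],
    [1,[0,50,0],0],
    [1,[0,80,-20],0],
    [1,[0,80,-65],0]
  ]
}}

```text
t: 19.6
tool_pos: [0.6404, -0.1319, 0.0659]
ee_rot: [-0.0, 0.999, 0.035, -0.004]
contact_force: [0.9, -0.2, -0.7]
opening: 0.0852
```

```bash
python3 -c "
from h import *
bottle('s10',(0.63,0.054))
f=grab_frame('top');c=f['color'];cv2.imwrite('pics/t10.png',cv2.resize(c[120:270,180:310],None,fx=5,fy=4,interpolation=2))
C=cloud(f);P=C[120:220,190:300].reshape(-1,3)
m=(P[:,2]>.17)&(P[:,2]<.215)&(np.hypot(P[:,0]-.63,P[:,1]-.052)<.045);q=P[m]
print(cv2.minEnclosingCircle((q[:,:2]*1000).astype(np.float32)))
for k,z in (('retainer_handle',.133),('retainer_hinge',.133)):
  for r in pinpoint(f,k)[:2]: print(k,r['confidence'],r['point'],ray_z(f,r['point'],z))
"
```

```text
tcp [ 0.6404 -0.1319  0.0659] F [ 0.9 -0.2 -0.7] t 19.6
0.56 399 base [0.6322 0.0553] tilt deg x,y [ 0.05 -0.49] z 0.12 0.185
((629.4170532226562, 53.517112731933594), 32.78532791137695)
retainer_handle 0.69 [238.2, 272.8] [ 0.42664096 -0.02963901  0.133     ]
retainer_handle 0.29 [181.0, 237.2] [0.56304494 0.055594   0.133     ]
retainer_hinge 0.58 [181.7, 238.2] [0.56136504 0.05318996 0.133     ]
```

View pics/t10.png

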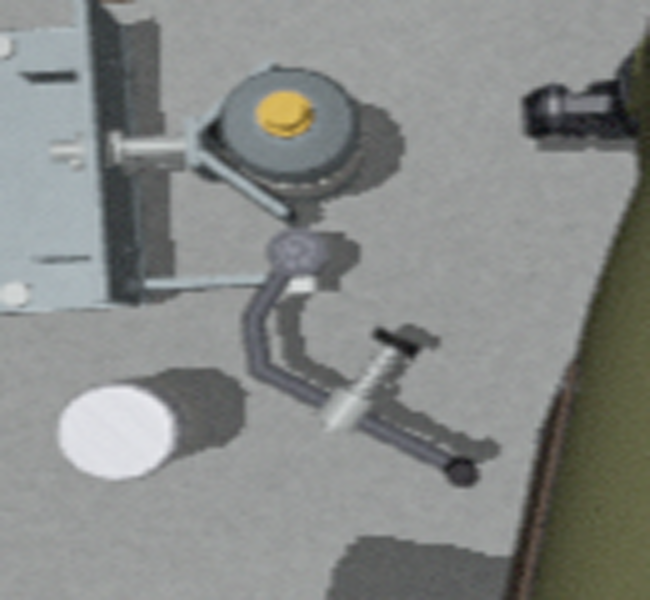

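Call:
{"name": "send_rows", "arguments": {
  "deltas": [
    [1,[0,0,-45],8],
    [1,[0,0,-90],16],
    [1,[-10,0,-135],24],
    [1,[-40,-10,-165],32],
    [1,[-80,-30,-170],40]
  ]
}}

```text
t: 20.35
tool_pos: [0.5499, -0.1913, 0.2382]
ee_rot: [-0.041, 0.981, -0.188, 0.007]
contact_force: [0.1, -0.6, 0.1]
opening: 0.0856
```

```bash
python3 -c "
from h import *
s=get_obs();q=s['ee_rot'];M=Ro.from_quat([q[1],q[2],q[3],q[0]]).as_matrix()
print(s['tool_pos'],np.degrees(np.arctan2(M[1,0],M[0,0])),M.T@(np.array([.430,-.027,.21])-s['tool_pos'])*1000,s['qpos'])"
```

```text
[ 0.54987632 -0.19128788  0.23820235] -21.71240498345561 [-172.08117096 -105.51767214   37.55401275] [-0.38022775  0.28412348 -0.1055118   1.18366788  0.08356378  3.1403134 ]
```

Call:
{"name": "send_rows", "arguments": {
  "deltas": [
    [1,[0,0,0],-8],
    [1,[0,0,0],-16],
    [1,[0,0,0],-24],
    [1,[0,0,0],-32],
    [1,[0,0,0],-40]
  ]
}}

```text
t: 20.85
tool_pos: [0.5482, -0.1894, 0.2342]
ee_rot: [-0.038, 0.986, 0.163, 0.017]
contact_force: [0.2, 0.7, 0.5]
opening: 0.0853
```

Call:
{"name": "send_rows", "arguments": {
  "deltas": [
    [1,[0,0,0],-8.5],
    [1,[0,0,0],-17],
    [1,[0,0,0],-25.5],
    [1,[0,0,0],-34],
    [1,[0,0,0],-42.5]
  ]
}}

```text
t: 21.35
tool_pos: [0.5483, -0.1894, 0.2341]
ee_rot: [-0.029, 0.86, 0.509, 0.03]
contact_force: [-0.8, -1.0, 0.2]
opening: 0.0854
```

Call:
{"name": "send_rows", "arguments": {
  "deltas": [
    [1,[0,0,0],-8.5],
    [1,[0,0,0],-17],
    [1,[0,0,0],-25.5],
    [1,[0,0,0],-34],
    [1,[0,0,0],-42.5]
  ]
}}

```text
t: 21.85
tool_pos: [0.5483, -0.1894, 0.2341]
ee_rot: [-0.016, 0.617, 0.786, 0.038]
contact_force: [-0.8, -0.8, 0.6]
opening: 0.0854
```

```bash
cat >>h.py <<'E'
def to(x,y,z):
    s=get_obs();q=s['ee_rot'];M=Ro.from_quat([q[1],q[2],q[3],q[0]]).as_matrix()
    print('pos',s['tool_pos'].round(4),'yaw',np.degrees(np.arctan2(M[1,0],M[0,0])).round(2),'tilt',M[2,2].round(4),'delta',(M.T@(np.array([x,y,z])-s['tool_pos'])*1000).round(1),'q',s['qpos'].round(2),'F',s['contact_force'].round(1))
E
python3 -c "
from h import *
to(.43,-.027,.21)"
```

```text
pos [ 0.5483 -0.1894  0.2341] yaw 103.84 tilt -0.9965 delta [183.7 -77.5  34.5] q [-0.38  0.29 -0.11  1.18  0.08  0.95] F [-0.8 -0.8  0.6]
```

```bash
python3 -c "
from h import *
s=get_obs();q=s['ee_rot'];M=Ro.from_quat([q[1],q[2],q[3],q[0]]).as_matrix();print(M.round(4))
f=grab_frame('side');cv2.imwrite('pics/s11.png',cv2.resize(f['color'][60:300,130:450],None,fx=2.4,fy=2.4,interpolation=2))"
```

```text
[[-0.2386  0.9709  0.0216]
 [ 0.9684  0.2362  0.0805]
 [ 0.073   0.0402 -0.9965]]
```

View pics/s11.png

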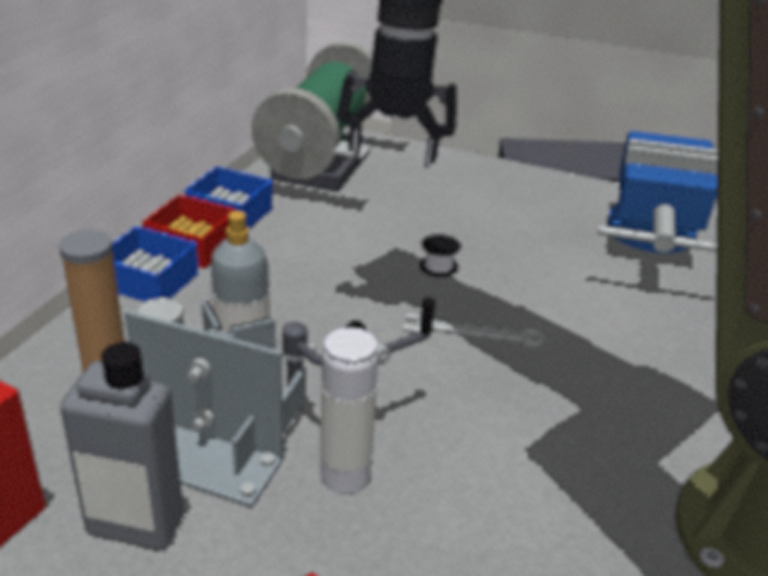

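Call:
{"name": "send_rows", "arguments": {
  "deltas": [
    [1,[36,-15,7],-8.5],
    [1,[73,-31,14],-17],
    [1,[110,-46,21],-25.5],
    [1,[147,-62,28],-34],
    [1,[184,-78,34],-42.5]
  ]
}}

```text
t: 22.4
tool_pos: [0.4294, -0.0254, 0.2104]
ee_rot: [-0.001, 0.292, 0.956, 0.041]
contact_force: [-0.1, 1.1, 0.2]
opening: 0.0853
```

Call:
{"name": "send_rows", "arguments": {
  "deltas": [
    [0.2,[0,0,0],-8.5],
    [0.2,[0,0,0],-17],
    [0.2,[0,0,0],-25.5],
    [0.2,[0,0,0],-34],
    [0.2,[0,0,0],-42.5]
  ]
}}

```text
t: 22.9
tool_pos: [0.4305, -0.0264, 0.2108]
ee_rot: [0.014, -0.075, 0.996, 0.039]
contact_force: [0.4, 0.1, -0.6]
opening: 0.0511
```

Call:
{"name": "send_rows", "arguments": {
  "deltas": [
    [0.2,[0,0,0],-8.5],
    [0.2,[0,0,0],-17],
    [0.2,[0,0,0],-22],
    [0.2,[0,0,0],-22]
  ]
}}

```text
t: 23.3
tool_pos: [0.4306, -0.0265, 0.2109]
ee_rot: [0.021, -0.261, 0.964, 0.035]
contact_force: [0.5, 0.1, -0.3]
opening: 0.051
```

```bash
python3 -c "
from h import *
to(.43,-.027,.133)
f=grab_frame('wrist');cv2.imwrite('pics/w12.png',f['color']);s=get_obs()
f2=grab_frame('top');cv2.imwrite('pics/t12.png',f2['color'])
for r in pinpoint(f,'retainer_handle')[:2]: print(r, ray_z(f,r['point'],.133,s))
C=cloud(f,s);m=(C[...,2]>.14)&(C[...,2]<.165)&(np.hypot(C[...,0]-.43,C[...,1]+.027)<.03)
q=C[m];print(len(q),np.median(q,0) if len(q) else 0)
print(proj(f,[.43,-.027,.154],s))
"
```

```text
pos [ 0.4306 -0.0265  0.2109] yaw -149.83 tilt -0.9966 delta [ 5.4 -4.6 77.5] q [-0.12  0.   -0.5   1.06  0.08 -0.65] F [ 0.5  0.1 -0.3]
438 [ 0.42591377 -0.02833662  0.15305562]
(np.float64(255.94895210434913), np.float64(209.18289085482647))
```

View pics/w12.png

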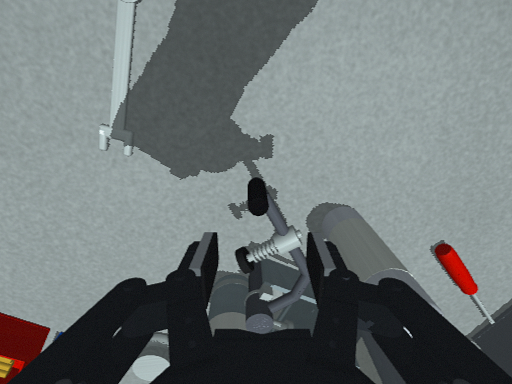

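Call:
{"name": "send_rows", "arguments": {
  "deltas": [
    [0.2,[2,-1,20],0],
    [0.2,[4,-2,40],0],
    [0.2,[6,-4,60],0],
    [0.2,[7.5,-4.5,73],0],
    [0.2,[7.5,-4.5,76],0]
  ]
}}

```text
t: 23.95
tool_pos: [0.4275, -0.0283, 0.1338]
ee_rot: [0.021, -0.261, 0.965, 0.036]
contact_force: [0.1, -0.5, -0.4]
opening: 0.0512
```

```bash
python3 -c "
from h import *
to(.428,-.028,.134)
f=grab_frame('wrist');cv2.imwrite('pics/w13.png',f['color']);s=get_obs()
f2=grab_frame('side');cv2.imwrite('pics/s13.png',cv2.resize(f2['color'][100:300,180:430],None,fx=3,fy=3,interpolation=2))
"
```

```text
pos [ 0.4275 -0.0283  0.1338] yaw -149.85 tilt -0.9966 delta [-0.5 -0.  -0.2] q [-0.13  0.07 -0.62  0.87  0.08 -0.65] F [ 0.1 -0.5 -0.4]
```

View pics/w13.png

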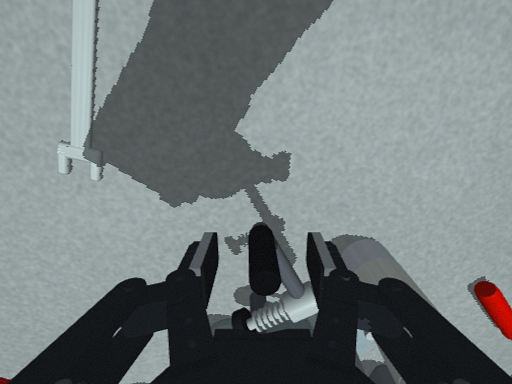

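View pics/s13.png

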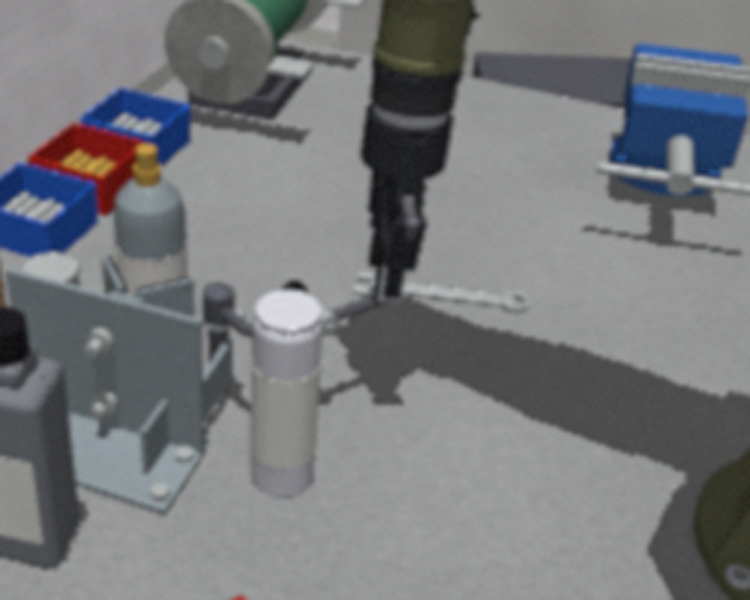

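Call:
{"name": "send_rows", "arguments": {
  "deltas": [
    [-0.48,[0,0,0],0],
    [-0.48,[0,0,0],0],
    [-0.48,[0,0,0],0],
    [-0.48,[0,0,0],0]
  ]
}}

```text
t: 24.45
tool_pos: [0.4294, -0.0285, 0.1358]
ee_rot: [0.023, -0.262, 0.964, 0.035]
contact_force: [0.2, 0.4, -0.9]
opening: 0.0221
```

```bash
cat >>h.py <<'E'
def arc(step=4,n=5,z=.134,lead=0,H=(.561,.051),R=.154,end=None):
    s=get_obs();q=s['ee_rot'];M=Ro.from_quat([q[1],q[2],q[3],q[0]]).as_matrix()
    yaw=np.degrees(np.arctan2(M[1,0],M[0,0]))%360
    p=s['tool_pos'];th=np.degrees(np.arctan2(p[1]-H[1],p[0]-H[0]))%360
    rad=np.array([np.cos(np.radians(th)),np.sin(np.radians(th))]);tan=np.array([-rad[1],rad[0]])
    F=s['contact_force']
    print('theta',th.round(2),'yaw',yaw.round(2),'r',np.hypot(*(p[:2]-H)).round(4),'z',p[2].round(4),'open',round(s['opening'],4),'Frad',(F[:2]@rad).round(1),'Ftan',(F[:2]@tan).round(1),'Fz',F[2].round(1),'q6',s['qpos'][5].round(2),'t',s['t'])
    for i in range(1,n+1):
        a=th+step*i
        X=np.array([H[0]+R*np.cos(np.radians(a)),H[1]+R*np.sin(np.radians(a)),z])
        print((M.T@(X-p)*1000).round(1), round(-(a-yaw),1))
E
python3 -c "
from h import *
arc()"
```

```text
theta 211.11 yaw 210.26 r 0.1538 z 0.1358 open 0.0221 Frad -0.4 Ftan -0.3 Fz -0.9 q6 -0.66 t 24.45
[ -0.2 -10.8   1.3] -4.9
[ -1.5 -21.5   0.7] -8.9
[ -3.5 -32.    0.3] -12.9
[ -6.2 -42.4  -0.1] -16.9
[ -9.7 -52.6  -0.5] -20.9
```

Call:
{"name": "send_rows", "arguments": {
  "deltas": [
    [-0.48,[-0.2,-10.8,1.3],-4.9],
    [-0.48,[-1.5,-21.5,0.7],-8.9],
    [-0.48,[-3.5,-32,0.3],-12.9]
  ]
}}

```text
t: 24.75
tool_pos: [0.4479, -0.0533, 0.1338]
ee_rot: [0.026, -0.37, 0.928, 0.034]
contact_force: [-2.6, 4.9, 3.1]
opening: 0.0222
```

```bash
python3 -c "
from h import *
arc()"
```

```text
theta 222.67 yaw 223.37 r 0.1539 z 0.1338 open 0.0222 Frad -1.4 Ftan -5.3 Fz 3.1 q6 -0.94 t 24.75
[ -0.1 -10.7  -0.7] -3.3
[ -1.1 -21.4  -1.1] -7.3
[ -2.8 -32.   -1.4] -11.3
[ -5.3 -42.5  -1.7] -15.3
[ -8.5 -52.7  -1.9] -19.3
```

Call:
{"name": "send_rows", "arguments": {
  "deltas": [
    [-0.48,[-0.1,-10.7,-0.5],-3.3],
    [-0.48,[-1.1,-21.4,-0.9],-7.3],
    [-0.48,[-2.8,-32,-1.2],-11.3],
    [-0.48,[-5.3,-42.5,-1.5],-15.3],
    [-0.48,[-8.5,-52.7,-1.8],-19.3]
  ]
}}

```text
t: 25.25
tool_pos: [0.4898, -0.0858, 0.1337]
ee_rot: [0.031, -0.52, 0.853, 0.029]
contact_force: [-2.1, 4.5, 1.9]
opening: 0.0221
```

```bash
python3 -c "
from h import *
arc()"
```

```text
theta 242.51 yaw 242.7 r 0.1542 z 0.1337 open 0.0221 Frad -3.0 Ftan -3.9 Fz 1.9 q6 -1.32 t 25.25
[ -0.6 -10.7  -0.5] -3.8
[ -1.6 -21.4  -0.6] -7.8
[ -3.5 -32.   -0.6] -11.8
[ -6.  -42.5  -0.6] -15.8
[ -9.3 -52.7  -0.5] -19.8
```

Call:
{"name": "send_rows", "arguments": {
  "deltas": [
    [-0.48,[-0.5,-10.7,-0.4],-3.8],
    [-0.48,[-1.6,-21.4,-0.5],-7.8],
    [-0.48,[-3.5,-32,-0.5],-11.8],
    [-0.48,[-6,-42.5,-0.5],-15.8],
    [-0.48,[-9.3,-52.7,-0.5],-19.8]
  ]
}}

```text
t: 25.75
tool_pos: [0.5402, -0.102, 0.1338]
ee_rot: [0.035, -0.659, 0.751, 0.024]
contact_force: [-4.8, 3.2, 1.2]
opening: 0.022
```

```bash
python3 -c "
from h import *
arc()"
```

```text
theta 262.27 yaw 262.55 r 0.1544 z 0.1338 open 0.022 Frad -2.6 Ftan -5.2 Fz 1.2 q6 -1.68 t 25.75
[ -0.7 -10.7  -0. ] -3.7
[ -1.8 -21.4   0.2] -7.7
[ -3.6 -32.    0.4] -11.7
[ -6.1 -42.5   0.8] -15.7
[ -9.4 -52.7   1.1] -19.7
```

Call:
{"name": "send_rows", "arguments": {
  "deltas": [
    [-0.48,[-0.7,-10.7,0],-3.7],
    [-0.48,[-1.8,-21.4,0.2],-7.7],
    [-0.48,[-3.6,-32,0.4],-11.7],
    [-0.48,[-6.1,-42.5,0.8],-15.7],
    [-0.48,[-9.4,-52.7,1.1],-19.7]
  ]
}}

```text
t: 26.25
tool_pos: [0.5934, -0.1, 0.134]
ee_rot: [-0.038, 0.778, -0.627, -0.017]
contact_force: [-6.1, 1.4, 1.8]
opening: 0.0223
```

```bash
python3 -c "
from h import *
arc()"
```

```text
theta 282.13 yaw 282.29 r 0.1544 z 0.134 open 0.0223 Frad -2.7 Ftan -5.7 Fz 1.8 q6 -1.99 t 26.25
[ -0.7 -10.7   0.5] -3.8
[ -1.8 -21.4   0.9] -7.8
[ -3.7 -32.    1.5] -11.8
[ -6.2 -42.4   2.1] -15.8
[ -9.5 -52.6   2.7] -19.8
```

Call:
{"name": "send_rows", "arguments": {
  "deltas": [
    [-0.48,[-0.7,-10.7,0.5],-3.8],
    [-0.48,[-1.8,-21.4,0.9],-7.8],
    [-0.48,[-3.7,-32,1.5],-11.8],
    [-0.48,[-6.2,-42.4,2.1],-15.8],
    [-0.48,[-9.5,-52.6,2.7],-19.8]
  ]
}}

```text
t: 26.75
tool_pos: [0.6429, -0.08, 0.1341]
ee_rot: [-0.04, 0.874, -0.484, -0.01]
contact_force: [-5.2, -0.3, 2.2]
opening: 0.0222
```

```bash
python3 -c "
from h import *
arc(step=2.5)
bottle('s14',(0.63,0.054))
f=grab_frame('top');cv2.imwrite('pics/t14.png',cv2.resize(f['color'][100:270,160:340],None,fx=4,fy=3.5,interpolation=2))"
```

```text
theta 302.01 yaw 302.09 r 0.1545 z 0.1341 open 0.0222 Frad -2.5 Ftan -4.6 Fz 2.2 q6 -2.29 t 26.75
[-0.6 -6.7  0.6] -2.4
[ -1.  -13.4   1. ] -4.9
[ -1.7 -20.1   1.4] -7.4
[ -2.7 -26.7   1.9] -9.9
[ -4.  -33.3   2.4] -12.4
tcp [ 0.6429 -0.08    0.1341] F [-5.2 -0.3  2.2] t 26.75
0.56 379 base [0.6304 0.0555] tilt deg x,y [ 0.65 -0.56] z 0.124 0.185
```

View pics/s14.png

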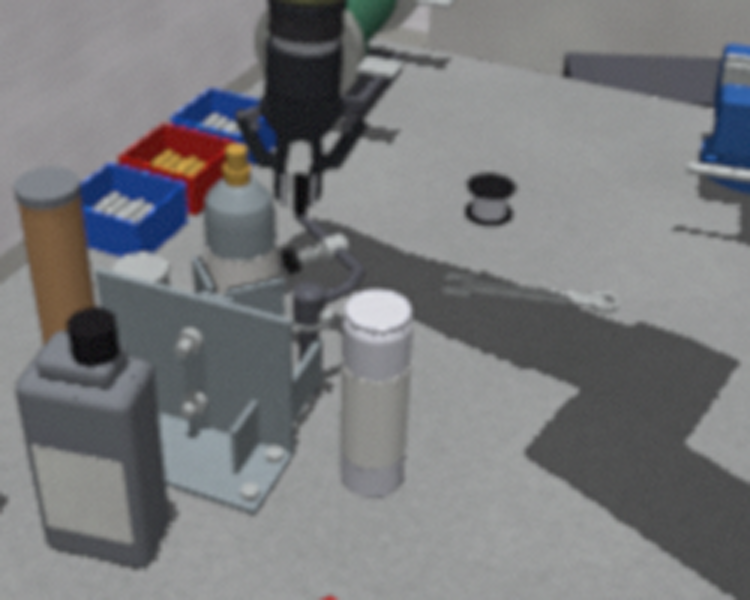

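View pics/t14.png

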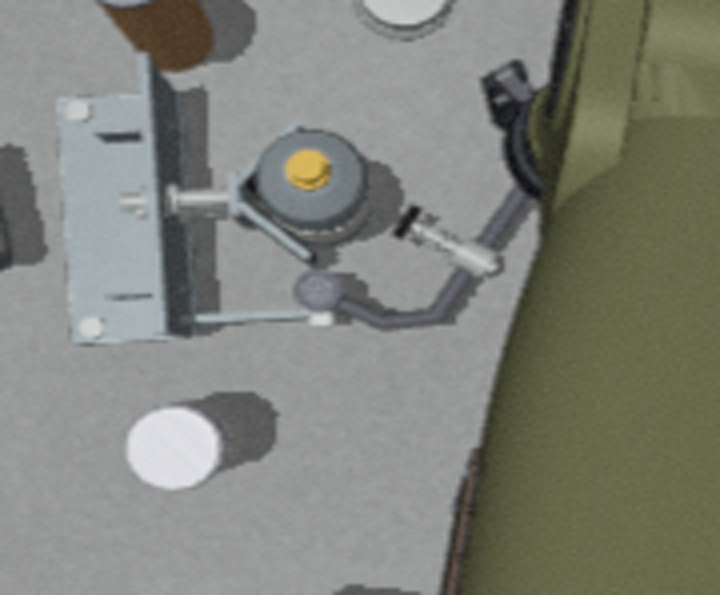

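Call:
{"name": "send_rows", "arguments": {
  "deltas": [
    [-0.48,[-0.6,-6.7,0.6],-2.4],
    [-0.48,[-1,-13.4,1],-4.9],
    [-0.48,[-1.7,-20.1,1.4],-7.4],
    [-0.48,[-2.7,-26.7,1.9],-9.9],
    [-0.48,[-4,-33.3,2.4],-12.4]
  ]
}}

```text
t: 27.4
tool_pos: [0.6695, -0.0601, 0.1346]
ee_rot: [-0.04, 0.92, -0.389, -0.005]
contact_force: [-4.7, -1.8, 2.5]
opening: 0.0221
```

```bash
python3 -c "
from h import *
arc(step=2)"
```

```text
theta 314.32 yaw 314.29 r 0.1552 z 0.1346 open 0.0221 Frad -2.0 Ftan -4.6 Fz 2.5 q6 -2.47 t 27.4
[-1.3 -5.3  1. ] -2.0
[ -1.6 -10.7   1.4] -4.0
[ -2.1 -16.    1.8] -6.0
[ -2.7 -21.3   2.2] -8.0
[ -3.6 -26.6   2.6] -10.0
```

Call:
{"name": "send_rows", "arguments": {
  "deltas": [
    [-0.48,[-0.8,-5.3,0.6],-2],
    [-0.48,[-1.2,-10.7,1],-4],
    [-0.48,[-1.7,-16,1.4],-6],
    [-0.48,[-2.5,-21.3,1.9],-8],
    [-0.48,[-3.4,-26.6,2.4],-10]
  ]
}}

```text
t: 27.9
tool_pos: [0.6876, -0.0386, 0.1346]
ee_rot: [-0.041, 0.951, -0.306, -0.0]
contact_force: [-4.4, -6.5, 4.6]
opening: 0.0223
```

```bash
python3 -c "
from h import *
arc(step=1.5)
bottle('s15',(0.63,0.054))
f=grab_frame('top');cv2.imwrite('pics/t15.png',cv2.resize(f['color'][100:270,160:340],None,fx=4,fy=3.5,interpolation=2))"
```

```text
theta 324.71 yaw 324.42 r 0.1551 z 0.1346 open 0.0223 Frad 0.2 Ftan -7.8 Fz 4.6 q6 -2.61 t 27.9
[-1.2 -4.   1. ] -1.8
[-1.4 -8.   1.3] -3.3
[ -1.7 -12.    1.6] -4.8
[ -2.1 -16.    1.9] -6.3
[ -2.5 -20.    2.2] -7.8
tcp [ 0.6876 -0.0386  0.1346] F [-4.4 -6.5  4.6] t 27.9
0.88 423 base [0.6314 0.0568] tilt deg x,y [ 0.43 -1.06] z 0.117 0.184
```

View pics/t15.png

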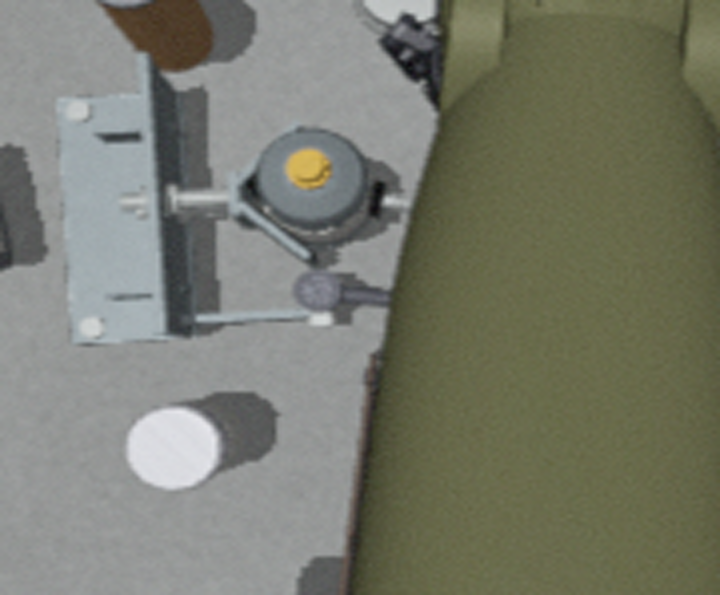

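Call:
{"name": "send_rows", "arguments": {
  "deltas": [
    [-0.48,[-0.8,-4,0.6],-1.8],
    [-0.48,[-1,-8,0.8],-3.3],
    [-0.48,[-1.3,-12,1.1],-4.8],
    [-0.48,[-1.7,-16,1.5],-6.3],
    [-0.48,[-2.2,-20,1.8],-7.8]
  ]
}}

```text
t: 28.55
tool_pos: [0.6977, -0.0216, 0.1346]
ee_rot: [-0.04, 0.97, -0.241, 0.003]
contact_force: [-2.9, -8.0, 3.3]
opening: 0.0221
```

```bash
python3 -c "
from h import *
arc(step=.8)"
```

```text
theta 332.03 yaw 332.13 r 0.1548 z 0.1346 open 0.0221 Frad 1.2 Ftan -8.5 Fz 3.3 q6 -2.72 t 28.55
[-0.8 -2.1  0.8] -0.7
[-0.9 -4.2  0.9] -1.5
[-0.9 -6.4  1.1] -2.3
[-1.  -8.5  1.3] -3.1
[ -1.2 -10.7   1.4] -3.9
```

Call:
{"name": "send_rows", "arguments": {
  "deltas": [
    [-0.48,[-0.4,-2.1,0.3],-0.7],
    [-0.48,[-0.5,-4.2,0.5],-1.5],
    [-0.48,[-0.5,-6.4,0.6],-2.3],
    [-0.48,[-0.6,-8.5,0.8],-3.1]
  ]
}}

```text
t: 28.95
tool_pos: [0.7014, -0.0141, 0.1346]
ee_rot: [-0.04, 0.976, -0.215, 0.004]
contact_force: [-1.9, -8.5, 5.0]
opening: 0.0218
```

```bash
python3 -c "
from h import *
arc(step=.6)"
```

```text
theta 335.13 yaw 335.19 r 0.1548 z 0.1346 open 0.0218 Frad 1.8 Ftan -8.5 Fz 5.0 q6 -2.76 t 28.95
[-0.8 -1.6  0.8] -0.5
[-0.8 -3.2  0.9] -1.1
[-0.9 -4.8  1. ] -1.7
[-0.9 -6.4  1.1] -2.3
[-1.  -8.   1.3] -2.9
```

Call:
{"name": "send_rows", "arguments": {
  "deltas": [
    [-0.48,[-0.2,-1.6,0.2],-0.5],
    [-0.48,[-0.3,-3.2,0.3],-1.1]
  ]
}}

```text
t: 29.15
tool_pos: [0.7027, -0.0112, 0.1347]
ee_rot: [-0.04, 0.978, -0.206, 0.005]
contact_force: [-1.4, -9.1, 3.0]
opening: 0.0225
```

Call:
{"name": "send_rows", "arguments": {
  "deltas": [
    [-0.48,[-0.1,-1.5,0.2],-0.5],
    [-0.48,[-0.1,-2,0.2],-0.8]
  ]
}}

```text
t: 29.35
tool_pos: [0.7035, -0.0093, 0.1346]
ee_rot: [-0.04, 0.979, -0.199, 0.005]
contact_force: [-1.2, -8.9, 1.7]
opening: 0.0225
```

Call:
{"name": "send_rows", "arguments": {
  "deltas": [
    [-0.48,[-0.1,-1,0.1],-0.3],
    [-0.48,[-0.1,-2,0.2],-0.6]
  ]
}}

```text
t: 29.55
tool_pos: [0.7042, -0.0076, 0.1347]
ee_rot: [-0.04, 0.98, -0.194, 0.006]
contact_force: [-0.9, -10.2, 3.3]
opening: 0.0226
```

Call:
{"name": "send_rows", "arguments": {
  "deltas": [
    [-0.48,[-0.1,-1,0.1],-0.3],
    [-0.48,[-0.1,-2,0.2],-0.6]
  ]
}}

```text
t: 29.75
tool_pos: [0.7047, -0.0065, 0.1346]
ee_rot: [-0.039, 0.981, -0.189, 0.006]
contact_force: [-2.6, -12.2, 5.8]
opening: 0.0223
```

Call:
{"name": "send_rows", "arguments": {
  "deltas": [
    [-0.48,[-0.1,-1,0.1],-0.2],
    [-0.48,[-0.1,-2,0.2],-0.3],
    [-0.48,[-0.1,-2,0.2],-0.3]
  ]
}}

```text
t: 30.05
tool_pos: [0.7048, -0.0063, 0.1346]
ee_rot: [-0.037, 0.982, -0.187, 0.006]
contact_force: [-3.9, -16.0, 5.5]
opening: 0.0222
```

```bash
python3 -c "
from h import *
arc(step=.6)
bottle('s16',(0.63,0.054))"
```

```text
theta 338.27 yaw 338.45 r 0.1548 z 0.1346 open 0.0222 Frad 2.4 Ftan -16.3 Fz 5.5 q6 -2.81 t 30.05
[-0.8 -1.6  0.7] -0.4
[-0.8 -3.2  0.8] -1.0
[-0.8 -4.8  0.9] -1.6
[-0.9 -6.4  1.1] -2.2
[-1.  -8.   1.2] -2.8
tcp [ 0.7048 -0.0063  0.1346] F [ -3.9 -16.    5.5] t 30.05
0.96 431 base [0.631  0.0525] tilt deg x,y [ 1.59 -0.15] z 0.113 0.185
```

View pics/s16.png

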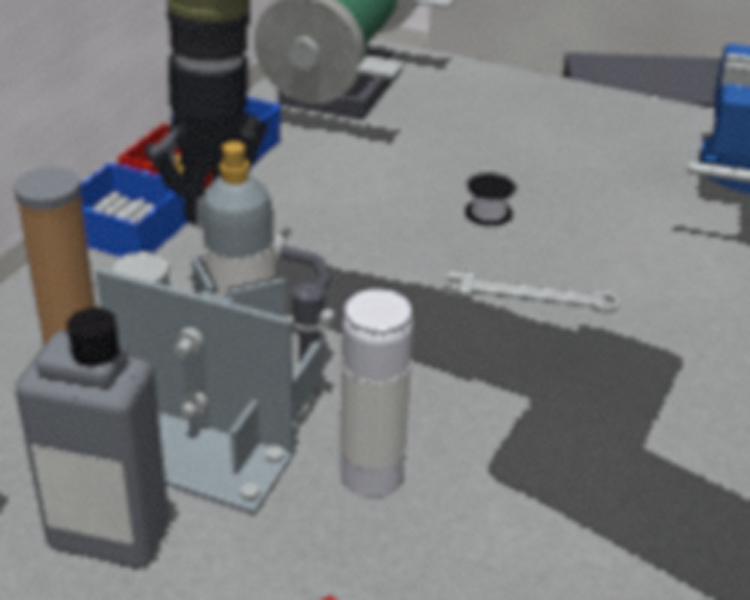

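Call:
{"name": "send_rows", "arguments": {
  "deltas": [
    [0.0,[0,1,0],0],
    [0.2,[0,2,0],0],
    [0.2,[0,3,0],0],
    [0.2,[0,3,0],0],
    [0.2,[0,3,0],0]
  ]
}}

```text
t: 30.65
tool_pos: [0.7036, -0.0042, 0.1336]
ee_rot: [-0.041, 0.982, -0.186, 0.005]
contact_force: [0.9, 0.2, 1.0]
opening: 0.0509
```

Call:
{"name": "send_rows", "arguments": {
  "deltas": [
    [0.2,[0,0,-15],0],
    [0.2,[0,0,-40],0],
    [0.2,[0,0,-80],0],
    [0.2,[0,0,-120],0],
    [0.2,[0,0,-150],0]
  ]
}}

```text
t: 31.15
tool_pos: [0.7004, -0.0166, 0.2876]
ee_rot: [-0.042, 0.982, -0.186, 0.006]
contact_force: [1.3, 0.6, -0.3]
opening: 0.051
```

```bash
python3 -c "
from h import *
to(.5,-.35,.3)
"
```

```text
pos [ 0.7004 -0.0166  0.2876] yaw -21.41 tilt -0.9965 delta [-64.9 381.2 -44.4] q [-0.06  0.48  0.29  1.36  0.08 -2.83] F [ 1.3  0.6 -0.3]
```

Call:
{"name": "send_rows", "arguments": {
  "deltas": [
    [0.2,[-6,45,-5],7],
    [0.2,[-12,90,-10],14],
    [0.2,[-19,135,-15],21],
    [0.2,[-26,180,-20],28],
    [0.2,[-34,225,-25],35]
  ]
}}

```text
t: 31.65
tool_pos: [0.5848, -0.2161, 0.2913]
ee_rot: [-0.041, 0.879, -0.474, -0.007]
contact_force: [-0.0, -0.7, 0.5]
opening: 0.0512
```

```bash
python3 -c "
from h import *
to(.45,-.35,.3)
bottle('s17',(0.63,0.054))
f=grab_frame('top');c=f['color'];cv2.imwrite('pics/t17.png',cv2.resize(c[100:270,160:340],None,fx=4,fy=3.5,interpolation=2))
C=cloud(f);P=C[120:220,190:300].reshape(-1,3)
m=(P[:,2]>.17)&(P[:,2]<.215)&(np.hypot(P[:,0]-.63,P[:,1]-.052)<.045);q=P[m]
print(cv2.minEnclosingCircle((q[:,:2]*1000).astype(np.float32)))
for k,z in (('retainer_handle',.133),('pad',.105)):
  for r in pinpoint(f,k)[:2]: print(k,r['confidence'],r['point'],ray_z(f,r['point'],z))
"
```

```text
pos [ 0.5848 -0.2161  0.2913] yaw -56.6 tilt -0.9966 delta [ 37.1 185.2 -22.7] q [-0.4   0.35  0.11  1.33  0.08 -2.55] F [-0.  -0.7  0.5]
tcp [ 0.5848 -0.2161  0.2913] F [-0.  -0.7  0.5] t 31.65
0.89 429 base [0.6334 0.053 ] tilt deg x,y [ 0.7  -0.31] z 0.115 0.185
((633.0064697265625, 51.295257568359375), 33.004512786865234)
retainer_handle 0.77 [121.7, 263.4] [ 0.70655479 -0.00727774  0.133     ]
pad 0.61 [155.2, 245.1] [0.62825829 0.03751404 0.105     ]
```

View pics/t17.png

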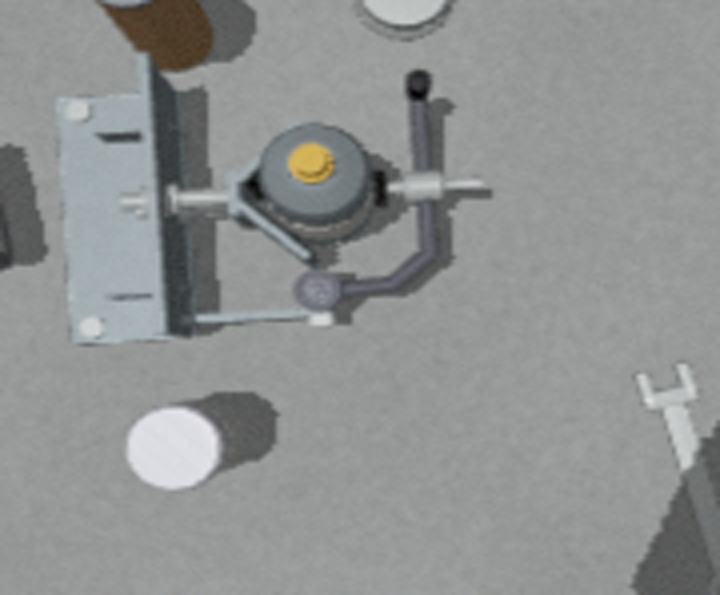

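View pics/s17.png

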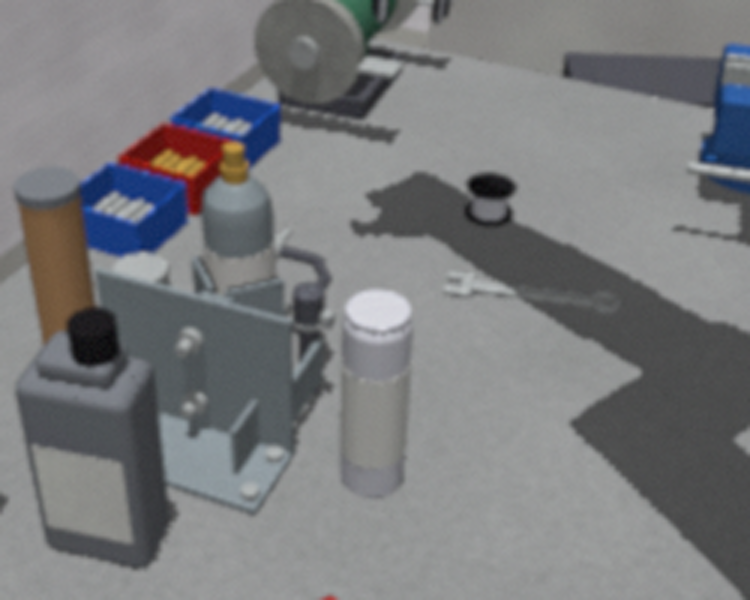

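```bash
python3 -c "
import cv2
a=cv2.imread('pics/top0.png')[125:190,195:265];cv2.imwrite('pics/z0.png',cv2.resize(a,None,fx=9,fy=9,interpolation=cv2.INTER_CUBIC))"
```

```text
(no output)
```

View pics/z0.png

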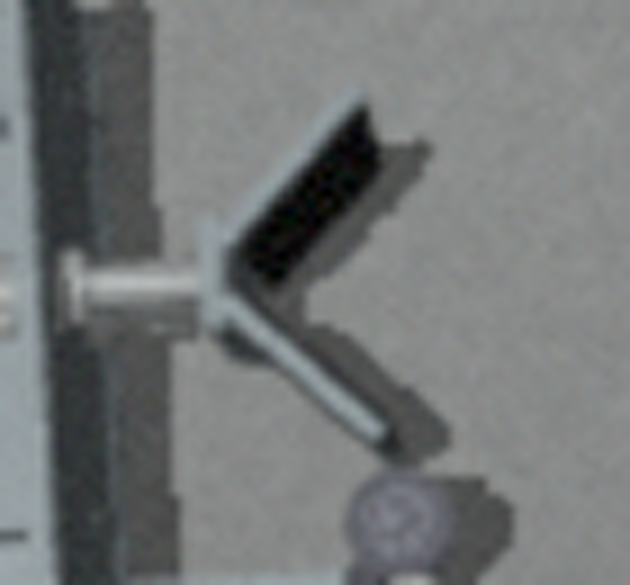

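```bash
python3 -c "
from h import *
f=grab_frame('top')
g=lambda u,v,z=.13:ray_z(f,((v+.5)/9-.5+125,(u+.5)/9-.5+195),z)[:2]
r1,r2,l1,l2=g(357,100),g(222,248),g(384,440),g(232,292)
print(r1,r2,l1,l2)
ar=np.degrees(np.arctan2(*(r1-r2)[::-1]));al=np.degrees(np.arctan2(*(l1-l2)[::-1]));print('dirs',ar,al,'bisector',(ar+al)/2, 'half',(ar-al)/2)
A=np.c_[r1-r2,-(l1-l2)];t=np.linalg.solve(A,l2-r2);ap=r2+t[0]*(r1-r2);print('apex',ap,'len',np.linalg.norm(r1-ap),np.linalg.norm(l1-ap))
ex=np.array([-.073,.997]);ey=-np.array([.997,.073])
for n,b in (('seat',(.6294,.0535)),('now',(.633,.0513))):
  d=ap-np.array(b);print(n,'ahead',d@ex*1000,'left',-d@ey*1000)
"
```

```text
[0.67299435 0.06326114] [0.63300526 0.09933884] [0.58141608 0.05572689] [0.62115467 0.09659631]
dirs -42.056411126529525 -134.1962646368335 bisector -88.12633788168151 half 46.06992675515198
apex [0.62811296 0.10375261] len 0.060447484832225375 0.06698558223876286
seat ahead 50.195807612810285 left 2.3852611397997245
now ahead 52.65200761281028 left -1.0433388602003228
```

```bash
python3 -c "
from h import *
f=grab_frame('top');c=f['color'];cv2.imwrite('pics/z1.png',cv2.resize(c[110:195,215:300],None,fx=7,fy=7,interpolation=cv2.INTER_CUBIC))
C=cloud(f);P=C[100:200,190:300].reshape(-1,3)
for lo,hi in ((.155,.175),(.175,.19),(.19,.2),(.2,.21),(.21,.22),(.22,.235),(.236,.26)):
  m=(P[:,2]>lo)&(P[:,2]<hi)&(np.hypot(P[:,0]-.632,P[:,1]-.052)<.045);q=P[m]
  if len(q)>3: print(lo,len(q),q.mean(0).round(4),cv2.minEnclosingCircle((q[:,:2]*1000).astype(np.float32)))
"
```

```text
0.155 31 [0.6077 0.0446 0.1649] ((621.994384765625, 50.246002197265625), 30.799039840698242)
0.175 44 [0.6175 0.05   0.1863] ((633.1836547851562, 51.53495788574219), 32.98402404785156)
0.19 66 [0.6226 0.0474 0.1954] ((633.1094970703125, 51.32025146484375), 32.13193130493164)
0.2 198 [0.6306 0.0492 0.2059] ((632.6759643554688, 51.47550582885742), 29.93561363220215)
0.21 205 [0.6315 0.0519 0.215 ] ((632.8917846679688, 52.35591125488281), 25.054222106933594)
0.22 56 [0.629  0.0514 0.2264] ((633.7108764648438, 51.02394104003906), 16.51219940185547)
0.236 73 [0.6329 0.0508 0.2499] ((633.223388671875, 51.24085235595703), 11.421884536743164)
```

View pics/z1.png

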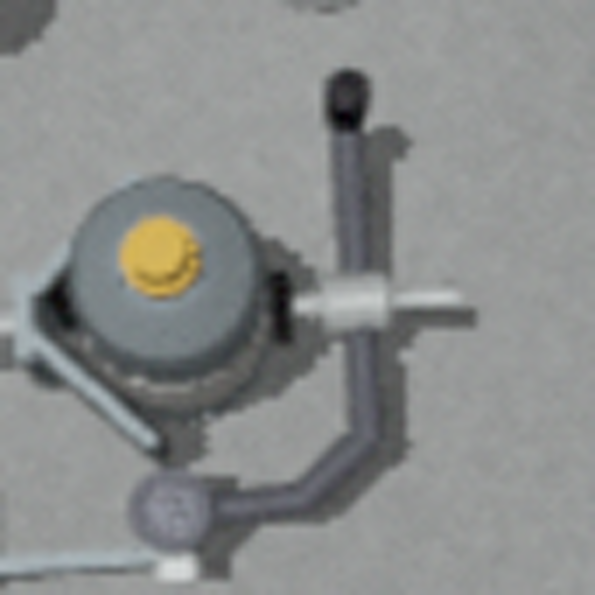

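```bash
python3 -c "
from h import *
f=grab_frame('top')
g=lambda u,v,z:ray_z(f,((v+.5)/7-.5+110,(u+.5)/7-.5+215),z)[:2]
p,s,r=g(283,307,.105),g(356,301,.112),g(465,299,.108)
h=g(172,505,.14);hd=g(347,88,.154)
print('pad',p,'sleeve',s,'rodend',r,'hinge',h,'handle',hd,np.linalg.norm(h-hd))
d=p-r;print('rod dir',np.degrees(np.arctan2(d[1],d[0])))
ex=np.array([-.073,.997]);ey=-np.array([.997,.073])
for n,q in (('pad',p),('sleeve',s),('rod',r),('hinge',h),('handle',hd)):
  for b in ((.6294,.0535),(.633,.0514)): print(n,'bottle rel: ahead',((np.array(b)-q)@ex*1000).round(1),'left',((np.array(b)-q)@ey*1000).round(1))
"
```

```text
pad [0.63266457 0.01308522] sleeve [ 0.63400665 -0.01253088] rodend [ 0.63519191 -0.0509404 ] hinge [0.56098211 0.05065175] handle [ 0.70166625 -0.00875224] 0.15271168728964293
rod dir 92.26051510989345
pad bottle rel: ahead 40.5 left 0.3
pad bottle rel: ahead 38.2 left -3.1
sleeve bottle rel: ahead 66.2 left -0.2
sleeve bottle rel: ahead 63.8 left -3.7
rod bottle rel: ahead 104.5 left -1.8
rod bottle rel: ahead 102.2 left -5.3
hinge bottle rel: ahead -2.2 left -68.4
hinge bottle rel: ahead -4.5 left -71.9
handle bottle rel: ahead 67.3 left 67.5
handle bottle rel: ahead 65.0 left 64.1
```

Call:
{"name": "send_rows", "arguments": {
  "deltas": [
    [0.2,[0,20,0],-8],
    [0.2,[0,40,0],-16],
    [0.2,[0,40,0],-24],
    [0.2,[0,40,0],-30]
  ]
}}

```text
t: 32.45
tool_pos: [0.5526, -0.2359, 0.2872]
ee_rot: [-0.041, 0.973, -0.225, 0.003]
contact_force: [-0.9, -0.5, -0.5]
opening: 0.0513
```

```bash
python3 -c "
from h import *
to(.45,-.35,.3)"
```

```text
pos [ 0.5526 -0.2359  0.2872] yaw -26.02 tilt -0.9966 delta [-42.3 146.  -24.3] q [-0.45  0.31  0.04  1.31  0.08 -3.13] F [-0.9 -0.5 -0.5]
```

Now press gently past the joint limit to try to undo the tool's small tilt, in free space.

Call:
{"name": "send_rows", "arguments": {
  "deltas": [
    [0.2,[0,0,0],-4],
    [0.2,[0,0,0],-8]
  ]
}}

```text
t: 32.65
tool_pos: [0.5653, -0.2047, 0.287]
ee_rot: [-0.026, 0.982, -0.187, 0.004]
contact_force: [0.0, -0.5, 0.6]
opening: 0.0511
```

```bash
python3 -c "
from h import *
to(.45,-.35,.3)"
```

```text
pos [ 0.5653 -0.2047  0.287 ] yaw -21.55 tilt -0.9986 delta [-53.9 176.6 -22.2] q [-0.38  0.31  0.04  1.3   0.05 -3.14] F [ 0.  -0.5  0.6]
```

Call:
{"name": "send_rows", "arguments": {
  "deltas": [
    [0.2,[0,0,0],-4],
    [0.2,[0,0,0],-8]
  ]
}}

```text
t: 32.85
tool_pos: [0.5764, -0.1685, 0.287]
ee_rot: [-0.01, 0.989, -0.148, 0.003]
contact_force: [-0.4, -1.3, -0.6]
opening: 0.0513
```

```bash
python3 -c "
from h import *
to(.45,-.35,.3)"
```

```text
pos [ 0.5764 -0.1685  0.287 ] yaw -16.98 tilt -0.9998 delta [-67.9 210.2 -17.7] q [-0.3   0.3   0.03  1.3   0.02 -3.14] F [-0.4 -1.3 -0.6]
```

Call:
{"name": "send_rows", "arguments": {
  "deltas": [
    [0.2,[0,0,0],-4.5],
    [0.2,[0,0,0],-4.5]
  ]
}}

```text
t: 33.05
tool_pos: [0.5819, -0.1466, 0.2871]
ee_rot: [-0.002, 0.992, -0.125, 0.003]
contact_force: [0.0, 0.0, -0.4]
opening: 0.0513
```

```bash
python3 -c "
from h import *
to(.45,-.35,.3)"
```

```text
pos [ 0.5819 -0.1466  0.2871] yaw -14.32 tilt -1.0 delta [-77.4 229.6 -14.3] q [-0.25  0.3   0.03  1.29  0.   -3.14] F [ 0.   0.  -0.4]
```

Call:
{"name": "send_rows", "arguments": {
  "deltas": [
    [1,[20,-42,0],8.3],
    [1,[40,-84,0],16.6],
    [1,[60,-125,0],25],
    [1,[80,-167,0],33],
    [1,[100,-208,0],41]
  ]
}}

```text
t: 33.55
tool_pos: [0.7313, 0.0275, 0.2883]
ee_rot: [-0.002, 0.883, -0.469, 0.002]
contact_force: [1.0, -0.6, 0.8]
opening: 0.0851
```

Call:
{"name": "send_rows", "arguments": {
  "deltas": [
    [1,[0,0,0],8.3],
    [1,[0,0,0],16.6],
    [1,[0,0,0],25],
    [1,[0,0,0],31.5],
    [1,[0,0,0],31.5]
  ]
}}

```text
t: 34.05
tool_pos: [0.7303, 0.026, 0.288]
ee_rot: [-0.003, 0.724, -0.689, 0.001]
contact_force: [-0.0, 0.1, -0.2]
opening: 0.0852
```

```bash
python3 -c "
from h import *
to(.754,.057,.12)
f=grab_frame('top');cv2.imwrite('pics/t18.png',cv2.resize(f['color'][60:230,160:340],None,fx=4,fy=3.5,interpolation=2))
C=cloud(f)
for k in ('flux_tin','grease_tube'):
  for r in silhouettes(f,k)[:1]:
    P=C[r['region']&(f['depth']>0)];q=P[P[:,2]>P[:,2].max()-.012];print(k,round(r['confidence'],2),cv2.minEnclosingCircle((q[:,:2]*1000).astype(np.float32)),q[:,2].mean())
"
```

```text
pos [0.7303 0.026  0.288 ] yaw -87.15 tilt -1.0 delta [-29.5 -24.2 168.2] q [ 0.03  0.57  0.43  1.43  0.   -1.59] F [-0.   0.1 -0.2]
grease_tube 0.57 ((626.986572265625, 70.07575225830078), 9.999999747378752e-05) 0.7449616296985728
```

View pics/t18.png

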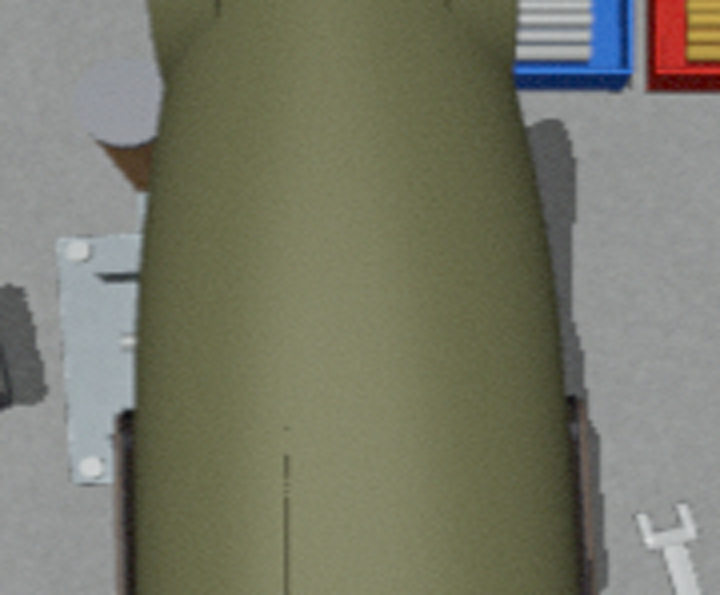

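```bash
python3 -c "
from h import *
f=grab_frame('side');cv2.imwrite('pics/s18.png',f['color'])
C=cloud(f);s=get_obs()
# arm points: height vs horizontal distance from tool axis
P=C.reshape(-1,3);m=(P[:,2]>.27)&(P[:,0]>.1)&(P[:,0]<.9)&(np.abs(P[:,1]-.02)<.15);P=P[m]
d=s['tool_pos'][0]-P[:,0]
for a in range(-80,520,40):
  q=P[(d*1000>=a)&(d*1000<a+40)]
  if len(q)>5: print(a,len(q),'zmin above tcp',(q[:,2].min()-.288).round(3),(np.percentile(q[:,2],3)-.288).round(3))
"
```

```text
-80 344 zmin above tcp 0.003 0.008
-40 903 zmin above tcp 0.052 0.067
0 2281 zmin above tcp 0.048 0.07
40 711 zmin above tcp 0.002 0.014
```

View pics/s18.png

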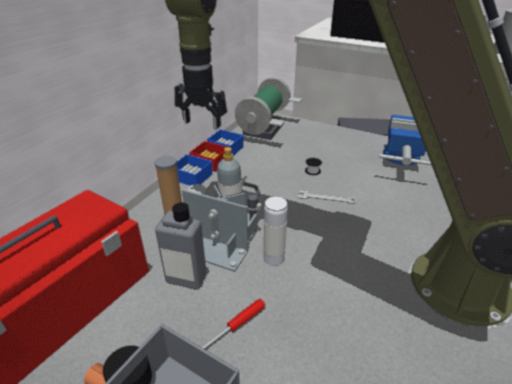

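```bash
python3 -c "
from h import *
D=np.array([[.314,-.048,.5995,.2444],[.57,.43,.7308,.288],[.30,.03,.600,.2871],[.48,.29,.7006,.2876],[.0,-.5,.4314,.2109],[.07,-.62,.4284,.1338],[.31,.04,.6008,.2872]])
def fk(p,q2,q3): a,L1,L2,c,e=p; s=q2-q3; return a+L1*np.sin(q2)+L2*np.cos(s)+e*np.sin(s), c+L1*np.cos(q2)-L2*np.sin(s)+e*np.cos(s)
g=least_squares(lambda p:np.concatenate([fk(p,D[:,0],D[:,1])[0]-D[:,2],fk(p,D[:,0],D[:,1])[1]-D[:,3]]),[0,.5,.5,-.2,0])
print(g.x,g.fun.std())
for t in ((.756,.005),(.645,.005),(.73,.288)):
  i=least_squares(lambda q:np.array(fk(g.x,*q))-t,[.6,.2]).x;print(t,i,'slope',i[0]-i[1])
f=grab_frame('side');C=cloud(f);P=C[0:25,165:220].reshape(-1,3);P=P[(P[:,2]>.4)]
print(P[:,2].min(),P[:,2].max(),np.median(P,0)); 
for r in range(0,60,6): q=C[r,150:235];q=q[(q[:,2]>.3)&(q[:,1]<.2)];print(r,len(q),q[:,2].mean().round(3) if len(q) else '', np.ptp(q[:,0]).round(3) if len(q) else '')
"
```

```text
[ 0.00808189  0.51603893  0.43917359 -0.15636503  0.07086373] 0.0035847867579272006
(0.756, 0.005) [0.76297647 0.1072344 ] slope 0.6557420656188877
(0.645, 0.005) [ 0.58121287 -0.23079798] slope 0.8120108488013815
(0.73, 0.288) [0.56697715 0.42739269] slope 0.13958445909206912
0.5443060664001863 0.7393059649305267 [0.70765375 0.05736258 0.58179071]
0 74 0.527 1.047
6 66 0.531 1.05
12 63 0.494 1.045
18 44 0.507 1.037
24 33 0.552 0.062
30 33 0.539 0.057
36 29 0.527 0.056
42 31 0.513 0.061
48 32 0.5 0.065
54 30 0.487 0.063
```

Call:
{"name": "send_rows", "arguments": {
  "deltas": [
    [1,[-15,-12,0],0],
    [1,[-30,-25,20],0],
    [1,[-30,-25,65],0],
    [1,[-30,-25,110],0],
    [1,[-30,-25,150],0]
  ]
}}

```text
t: 34.8
tool_pos: [0.7542, 0.0572, 0.1365]
ee_rot: [-0.003, 0.725, -0.689, 0.001]
contact_force: [0.7, -0.0, -0.3]
opening: 0.0853
```

```bash
python3 -c "
from h import *
to(.754,.057,.006)
f=grab_frame('side');cv2.imwrite('pics/s19.png',f['color'])
s=get_obs();w=grab_frame('wrist');cv2.imwrite('pics/w19.png',w['color'])
"
```

```text
pos [0.7542 0.0572 0.1365] yaw -87.09 tilt -1.0 delta [  0.4   0.9 130.5] q [ 0.08  0.66  0.24  1.15  0.   -1.55] F [ 0.7 -0.  -0.3]
```

View pics/s19.png

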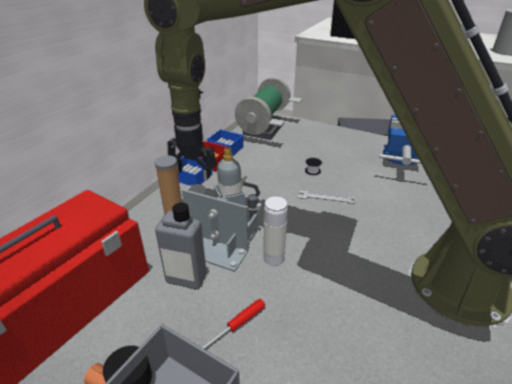

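View pics/w19.png

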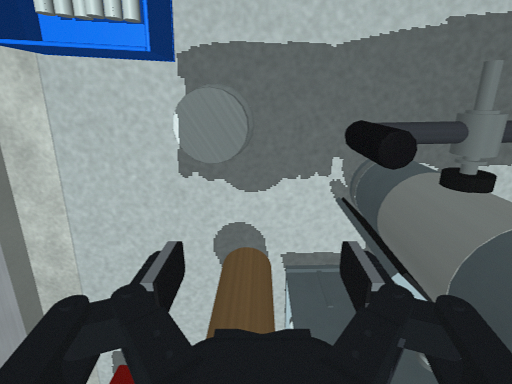

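Call:
{"name": "send_rows", "arguments": {
  "deltas": [
    [1,[9,0,10],0],
    [1,[9,0,45],0],
    [1,[9,0,85],0],
    [1,[9,0,115],0],
    [1,[9,0,130],0]
  ]
}}

```text
t: 35.4
tool_pos: [0.7562, 0.0474, 0.0082]
ee_rot: [-0.003, 0.724, -0.69, 0.002]
contact_force: [-0.5, 0.8, -0.6]
opening: 0.0854
```

Call:
{"name": "send_rows", "arguments": {
  "deltas": [
    [1,[0,3,0],0],
    [1,[0,6,0],0],
    [1,[0,7,0],0],
    [1,[0,7,0],0]
  ]
}}

```text
t: 35.8
tool_pos: [0.7502, 0.0479, 0.011]
ee_rot: [-0.004, 0.724, -0.689, 0.003]
contact_force: [0.4, -0.5, -0.8]
opening: 0.0853
```

```bash
python3 -c "
from h import *
to(.74,.048,.006)
w=grab_frame('wrist');cv2.imwrite('pics/w20.png',w['color'])
f=grab_frame('side');cv2.imwrite('pics/s20.png',cv2.resize(f['color'][50:250,120:370],None,fx=3,fy=3,interpolation=2))
"
```

```text
pos [0.7502 0.0479 0.011 ] yaw -87.17 tilt -1.0 delta [-0.6 10.3  4.9] q [ 0.06  0.74  0.09  0.91  0.   -1.56] F [ 0.4 -0.5 -0.8]
```

View pics/w20.png

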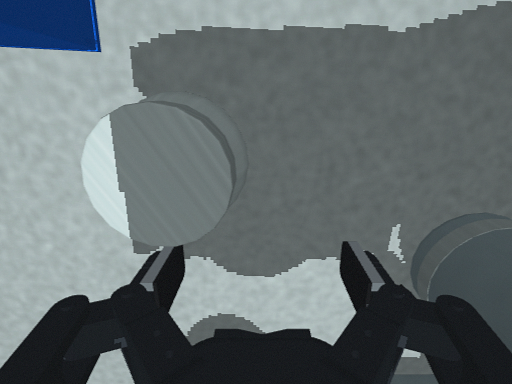

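View pics/s20.png

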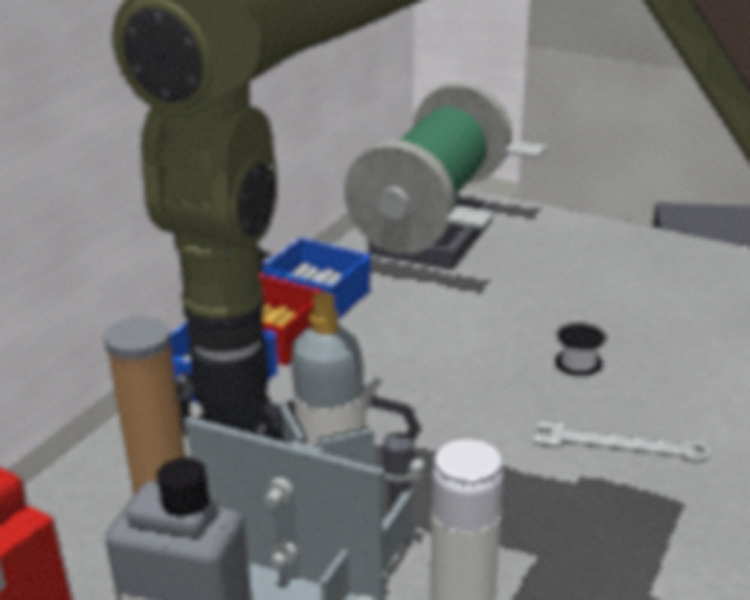

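Call:
{"name": "send_rows", "arguments": {
  "deltas": [
    [1,[0,1,2],0],
    [1,[0,2,5],0],
    [1,[0,4,5],0],
    [1,[0,5,5],0],
    [1,[0,5,5],0]
  ]
}}

```text
t: 36.4
tool_pos: [0.7436, 0.0476, 0.0033]
ee_rot: [-0.003, 0.724, -0.689, 0.001]
contact_force: [0.7, -0.3, -0.1]
opening: 0.0853
```

Call:
{"name": "send_rows", "arguments": {
  "deltas": [
    [1,[0,1,0],0],
    [1,[0,2,0],0],
    [1,[0,2,0],0]
  ]
}}

```text
t: 36.7
tool_pos: [0.7418, 0.0475, 0.0035]
ee_rot: [-0.003, 0.724, -0.689, 0.001]
contact_force: [-0.8, 0.1, -0.4]
opening: 0.0853
```

Call:
{"name": "send_rows", "arguments": {
  "deltas": [
    [1,[0,0.5,-2],0],
    [1,[0,1,-2],0],
    [1,[0,1,-2],0]
  ]
}}

```text
t: 37.0
tool_pos: [0.741, 0.0475, 0.0057]
ee_rot: [-0.003, 0.724, -0.689, 0.002]
contact_force: [-0.0, -0.4, 0.8]
opening: 0.0853
```

Call:
{"name": "send_rows", "arguments": {
  "deltas": [
    [1,[0,0.5,0],0],
    [1,[0,1,0],0],
    [1,[0,1,0],0]
  ]
}}

```text
t: 37.3
tool_pos: [0.7402, 0.0475, 0.0056]
ee_rot: [-0.003, 0.724, -0.689, 0.002]
contact_force: [1.8, -0.2, -1.3]
opening: 0.0855
```

Contact likely just beginning at TCP x = 0.740, as predicted.

Call:
{"name": "send_rows", "arguments": {
  "deltas": [
    [1,[0,0.5,0],0],
    [1,[0,1,0],0],
    [1,[0,1,0],0]
  ]
}}

```text
t: 37.6
tool_pos: [0.7394, 0.0475, 0.0059]
ee_rot: [-0.003, 0.724, -0.689, 0.002]
contact_force: [2.4, 1.1, 1.5]
opening: 0.0856
```

Call:
{"name": "send_rows", "arguments": {
  "deltas": [
    [1,[0,0.5,0],0],
    [1,[0,1,0],0],
    [1,[0,1,0],0]
  ]
}}

```text
t: 37.9
tool_pos: [0.739, 0.0476, 0.0058]
ee_rot: [-0.004, 0.724, -0.689, 0.002]
contact_force: [4.2, 1.1, -0.3]
opening: 0.0854
```

Call:
{"name": "send_rows", "arguments": {
  "deltas": [
    [1,[0,0.5,0],0],
    [1,[0,1,0],0],
    [1,[0,1,0],0]
  ]
}}

```text
t: 38.2
tool_pos: [0.7385, 0.0475, 0.0057]
ee_rot: [-0.004, 0.724, -0.689, 0.002]
contact_force: [7.9, 0.7, -2.1]
opening: 0.0853
```

Call:
{"name": "send_rows", "arguments": {
  "deltas": [
    [1,[0,0.5,0],0],
    [1,[0,1,0],0],
    [1,[0,1,0],0]
  ]
}}

```text
t: 38.5
tool_pos: [0.7382, 0.0473, 0.0057]
ee_rot: [-0.004, 0.724, -0.689, 0.003]
contact_force: [9.2, 0.5, -4.3]
opening: 0.0851
```

Call:
{"name": "send_rows", "arguments": {
  "deltas": [
    [1,[0,0.5,0],0],
    [1,[0,1,0],0],
    [1,[0,1,0],0]
  ]
}}

```text
t: 38.8
tool_pos: [0.738, 0.0472, 0.0059]
ee_rot: [-0.005, 0.724, -0.69, 0.004]
contact_force: [12.6, 1.0, -5.7]
opening: 0.0854
```

```bash
python3 -c "
from h import *
bottle('s21',(0.631,0.053))"
```

```text
tcp [0.738  0.0472 0.0059] F [12.6  1.  -5.7] t 38.8
0.9 430 base [0.6268 0.0561] tilt deg x,y [ 1.86 -0.61] z 0.113 0.185
```

Call:
{"name": "send_rows", "arguments": {
  "deltas": [
    [1,[0,-3,0],0],
    [1,[0,-10,0],0],
    [1,[0,-20,-10],0],
    [1,[0,-20,-50],0],
    [1,[0,-20,-95],0]
  ]
}}

```text
t: 39.4
tool_pos: [0.7518, 0.0478, 0.0984]
ee_rot: [-0.0, 0.724, -0.689, -0.001]
contact_force: [-0.4, 0.4, 0.8]
opening: 0.0855
```

Call:
{"name": "send_rows", "arguments": {
  "deltas": [
    [1,[0,0,-48],0],
    [1,[0,0,-96],0],
    [1,[0,0,-144],0],
    [1,[0,0,-190],0]
  ]
}}

```text
t: 39.8
tool_pos: [0.7522, 0.0475, 0.2925]
ee_rot: [-0.002, 0.724, -0.689, 0.001]
contact_force: [0.6, 0.5, -0.1]
opening: 0.0854
```

Call:
{"name": "send_rows", "arguments": {
  "deltas": [
    [1,[48,0,0],0],
    [1,[96,0,0],0],
    [1,[144,0,0],0],
    [1,[192,0,0],0],
    [1,[240,0,0],0]
  ]
}}

```text
t: 40.3
tool_pos: [0.7641, -0.1937, 0.2897]
ee_rot: [-0.002, 0.724, -0.689, 0.001]
contact_force: [-0.1, -0.0, 0.1]
opening: 0.0855
```

```bash
cat > chk.py <<'E'
from h import *
import sys
to(.5,-.3,.3)
bottle('s'+sys.argv[1],(0.631,0.053))
f=grab_frame('top');c=f['color'];cv2.imwrite('pics/t%s.png'%sys.argv[1],cv2.resize(c[100:270,160:340],None,fx=4,fy=3.5,interpolation=2))
C=cloud(f);P=C[100:200,190:300].reshape(-1,3)
for lo,hi in ((.175,.19),(.19,.2),(.2,.21),(.21,.22),(.22,.235),(.236,.26)):
  m=(P[:,2]>lo)&(P[:,2]<hi)&(np.hypot(P[:,0]-.632,P[:,1]-.052)<.045);q=P[m]
  if len(q)>3: print(lo,len(q),q.mean(0).round(4),cv2.minEnclosingCircle((q[:,:2]*1000).astype(np.float32)))
E
python3 chk.py 22
```

```text
pos [ 0.7641 -0.1937  0.2897] yaw -87.16 tilt -1.0 delta [ 93.1 269.1 -11.6] q [-0.25  0.72  0.69  1.54  0.   -1.87] F [-0.1 -0.   0.1]
tcp [ 0.7641 -0.1937  0.2897] F [-0.1 -0.   0.1] t 40.3Traceback (most recent call last):
  File "chk.py", line 4, in <module>
    bottle('s'+sys.argv[1],(0.631,0.053))
    ~~~~~~^^^^^^^^^^^^^^^^^^^^^^^^^^^^^^^
  File "h.py", line 29, in bottle
    q=r[0]; P=C[q["region"]&(f["depth"]>0)]; P=P[(P[:,2]>.02)&(P[:,2]<.185)]
      ~^^^
IndexError: list index out of range
```

```bash
python3 - <<'E'
s=open('h.py').read()
s=s.replace('    q=r[0]; P=','    if not r:\n        print("no sil"); cv2.imwrite(f"pics/{tag}.png",f["color"]); return f,C\n    q=r[0]; P=')
open('h.py','w').write(s)
E
python3 chk.py 22
```

```text
pos [ 0.7634 -0.1993  0.2884] yaw -87.59 tilt -1.0 delta [ 89.6 267.4 -12.3] q [-0.26  0.72  0.7   1.54  0.   -1.87] F [-0.3  0.3 -0.6]
tcp [ 0.7634 -0.1993  0.2884] F [-0.3  0.3 -0.6] t 40.4
0.75 433 base [0.6301 0.0563] tilt deg x,y [ 0.67 -0.67] z 0.115 0.185
0.175 43 [0.6144 0.0466 0.1854] ((629.140380859375, 53.57436752319336), 32.517333984375)
0.19 72 [0.6226 0.0508 0.1947] ((629.8242797851562, 53.815677642822266), 32.35877227783203)
0.2 191 [0.6255 0.0532 0.2059] ((629.3262939453125, 53.87492752075195), 30.113887786865234)
0.21 213 [0.6293 0.0528 0.2148] ((630.0613403320312, 54.32984161376953), 25.409618377685547)
0.22 59 [0.625  0.0541 0.2261] ((629.7152099609375, 53.778465270996094), 16.807939529418945)
0.236 68 [0.6292 0.0538 0.2507] ((628.2713623046875, 54.064884185791016), 11.088753700256348)
```

View pics/t22.png

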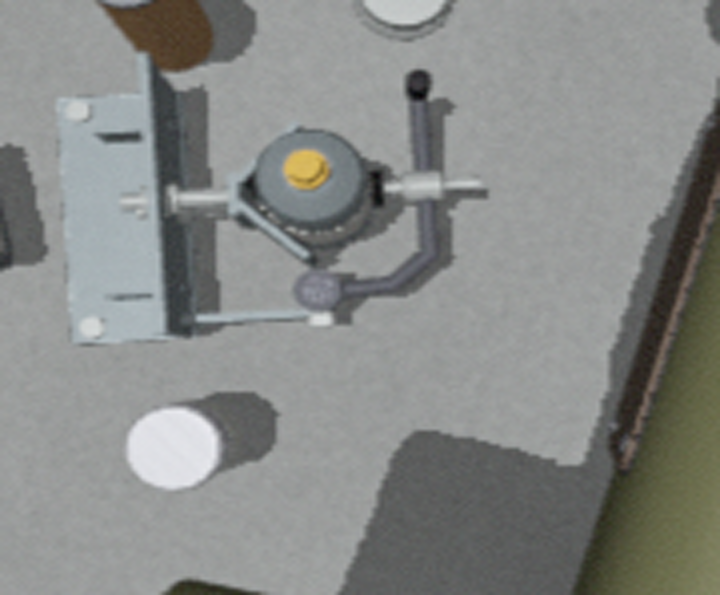

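View pics/s22.png

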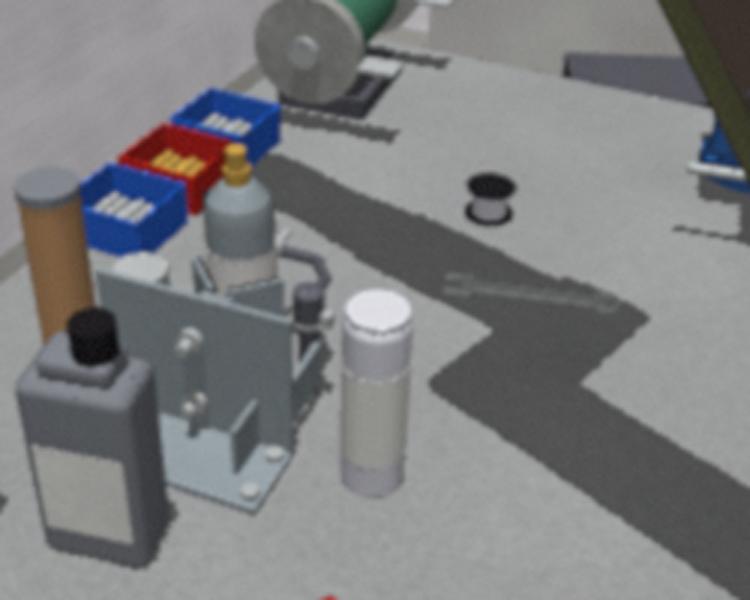

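```bash
python3 -c "
from rig import *
print(get_obs()['contact_force']);print(hand_in())"
```

```text
[-0.25784625 -0.80368126  0.14207321]
the job is handed in; nothing more can be done
None
```

The bottle is seated upright in the V with the retaining arm shut on its stop and the gripper clear. I handed the job in at about 40 s.

- **Seating:** I slid the bottle standing, pushing with the open gripper's lower knuckle at about 50 mm, because the fingers could not reach lower on it. Drag was about 3.3 N. It first caught on one face of the V, so I re-aligned and pushed again to about 12.6 N in all, roughly 9 N beyond the drag. My highest single reading was 13.6 N.
- **Arm:** I swung the handle round with the fingers loosely around it until it met the stop. Force there jumped to 16 N with almost no further movement, close to the expected shut angle.
- **Fault found and mended:** As the arm closed, the pad dragged the bottle about 4 mm out along the right face of the V. With the arm shut I nudged it back from the right, low down, at up to 12.6 N.

**Last checks:**
- The top camera puts the bottle within 1 mm of where it was firmly home, at about (0.6295, 0.054).
- It shows no lean from the shoulder to the valve, to within about 1°. The side-camera fit reads 0.7° in each axis, within its noise.
- The pad is against the bottle, the handle has not moved from shut, and the tool force is near zero.
- The other things on the bench look unmoved in the camera views I took. I did not measure their positions again.

**Slip in handling:** On the way to the handle I ran the last joint to its end stop, which tilted the tool about 5° while it swung the arm. I straightened it before the nudge.

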